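# Unload the test cartridge from a fixture with a travelling feed knob

## Robot

A 7-joint arm with a two-finger parallel gripper is mounted at the origin on the work surface. World frame = base frame: x ahead of the robot, y to its left, z up, the work surface at z = 0. Lengths are in m, angles in rad, forces in N, time in s.
With the tool pointing down it reaches from about 0.4 to 0.875 m from the base axis. Payload 4.4 kg.
Tool frame: the origin (TCP) lies on the centre line of the jaws, within the pads' length; the fingertips stand 14 mm ahead of it and the grasp point (between the pads) lies 5 mm behind it (manip.tip_reach is the distance from the TCP to the fingertips, in m); z points along the fingers, y is the direction in which the jaws open and shut (so a half turn about z gives the same grasp; the last joint's range is limited). The gripper opens to 85 mm and grips with 20 to 120 N. Pads are 22 mm wide; open, the fingers measure 114 mm over their backs; the gripper's body (76 mm by 85 mm) begins 54 mm behind the grasp point. The pads swing forward as they close: fully open they stand 13 mm farther back than shut.
Start: joints at [1.192, 0.628, 0.038, 1.517, -0.027, 0.996, -0.02], TCP at [0.2, -0.618, 0.245] pointing down, gripper open.
Joint ranges: [-3.06, 3.06], [-0.37, 2.12], [-1.25, 1.32], [0.18, 2.47], [-1.1, 4.24], [0.23, 1.98], [-2.94, 2.94]. Speed limits (rad/s): [2.57, 2.57, 3.14, 3.14, 3.14, 3.14, 3.14].

## Interface

Orientations are given as [roll, pitch, yaw] about the fixed x, y, z axes, in that order (R = Rz(yaw) Ry(pitch) Rx(roll)).
In Python, from bench import manip gives the robot as it stands.
- The arm moves only by the tool carry_out, never from a script. Its argument "targets" is a list of rows, each a list of 3 entries, a list of its own where there are three numbers: the finger opening in m, from 0 to 0.0854, then the shift along the tool's x, y, z in m, then the turn about the tool's z in degrees. In form: [[claw, [x, y, z], roll], ...]. A call has 1 to 20 rows; each row is the pose to reach, as a shift and turn from the pose measured when the call began, along the tool's axes at that moment; what a row does not reach only later rows make up. A row lasts 1/12 s, in which the tool goes at most 41.7 mm and 7.16 degrees, less where a joint would pass 70% of its speed; a pose out of reach is approached as far as the arm can. A call with a gripper value outside its range is refused whole. The fingers move at their own pace and stop on an object; "newtons" is the grip in N (left out, the last holds). Time passes only in rows, so rows that repeat a pose let the fingers close. It gives the time, the measured TCP pose, the force and the opening at its end, in the units of the state.
- manip.sense(): the state, without advancing time (a new reading comes with each control period).
- manip.get_image(name): name is "scene" or "top"; returns a dict with "image" (384x512x3 uint8, red, green, blue), "fx", "fy", "cx", "cy" (pixels), "distortion" ([k1, k2, p1, p2, k3] as OpenCV has them; the pictures are not rectified), "R" (3x3) and "t" (3): a world point X has camera coordinates R X + t. Camera axes: x right, y down, z forward; pixel columns grow to the right and rows downward; lengths in m; the calibration is good to about 2 mm. A picture is of the moment at which its call begins. There is no depth.
- manip.close_job(): hands the job in, once; it reports no verdict.
Trained networks look in a picture, given as the dict that the camera call returned (one of the last four; its "shot" number tells which), for a name from the list of things; names that differ only in an ending like _2 or _b are one class to them, and where a whole thing is asked for, a point or a joint stands for the part that bears it (a point fixed in the world has none). Each returns a list of dicts, best first, with "p" (0 to 1); they miss things now and then, are a little off and sometimes report something else, mostly with a low value. They report only what shows in the picture. A call takes as long as a camera call. They do not tell look-alikes from the thing itself.
- manip.spot_in(picture, query): "position" ([column, row] in pixels, amid what is visible of it).
The state is a dict: "t": time; "qpos": joint angles; "joint_vel": joint speeds; "tau": joint torques, N m; "position": TCP position; "orientation": TCP orientation; "force": force on the tool from outside, world axes, zero at the start; "wrist_torque": the same for the moment, N m; "finger_gap": finger opening in m.
Only numpy, scipy, OpenCV 4.12 (cv2) and the standard library are available. Lean on these libraries where they do the work, as an engineer would, in place of code of your own. Each camera call takes 0.05 s, during which the arm holds its last target.

## Task

Take the orange cartridge out of the test fixture: turn the black bar knob clockwise to run its blue carriage, with the hold-down bar, all the way to the red end stop, easing off when you feel it stop. Then press the cartridge down gently until its latch lets go, let it spring up in its nest, draw it straight out and set it down gently, upright, in the free end of the blue tray, without disturbing the white cartridge or anything else on the bench.

Things in the scene. Friction and masses are not known exactly. Their poses are not given: they have to be found in the camera images.
- fixture: Test fixture fixed to the bench: aluminium base 150 (its x) by 350 (its y) by 12 mm, origin at the centre of the underside, z up. Grey nest at its -y end, red end stop at its +y end; a blue carriage with a black bar knob on top rides between them along y. Pushing or striking any part of it with over 40 N damages it; pushing the carriage directly does not move it, only the knob feeds it
- knob_axis (a point): Point on the feed knob's axis at mid height of its bar (164 mm over the bench); it travels with the carriage; its x axis runs along the bar to the red end, z up. Clockwise from above (yaw decreasing) feeds carriage and knob to the fixture's +y, 11 mm per radian, from a start 0 to 22 mm along to the stop, met by feel when this point is somewhere from y = 80 to 90 mm in the fixture's frame (x = 0)
- red_end (a point): Middle of the red end face of the knob's bar, 62 mm from the axis. The bar is 124 mm long, 18 mm thick, 24 mm tall (152 to 176 mm over the bench), on a hub of 17 mm radius, 14 mm clear of the carriage below. It takes 0.5 N m to turn (about 11 N at 47 mm from the axis). Closed fingers can push round either arm of the bar from the side, or it can be gripped and regrasped
- bar_tip (a point): Top middle of the free end of the aluminium hold-down bar (50 mm wide, 128 to 138 mm over the bench), which is fixed to the carriage and reaches in the fixture's -y over the nest, covering the cartridge until the carriage is run away. At the end stop this tip is about 45 mm in y from the nest's centre
- nest (a point): Centre of the nest, on the fixture's y axis at y = -110 mm, at the height (26 mm) of the latched cartridge's underside; axes as the fixture. Grey walls 76 mm high over the bench, outside 79 mm in x and 59 mm in y; the pocket is 63 by 47 mm, open at the top
- latch_top (a point): Top of the green latch post at the nest's -y side (98 mm over the bench). The latch hooks a rib on the cartridge's shoulder; when the cartridge is pressed 4 mm or more below its first height (about 10 to 12 N; it bottoms at 8 mm, and over 60 N damages it) the latch slides out 14 mm in the fixture's -y and stays out
- cartridge: Orange cartridge, 0.2 to 0.3 kg, origin at the centre of the underside: body 60 (x) by 44 (y) by 62 mm tall, on it a black grip lug 30 (x) by 24 (y) by 34 mm tall, 96 mm in all; axes start parallel to the fixture's. Starts latched in the nest, on a spring plate of 10 N that, once unlatched and let go, lifts it to 26 mm above its first height, still loose in the nest. Grip the lug across x
- tray: Open blue tray, 200 (x) by 130 (y) by 35 mm high, walls and floor 5 mm, fixed to the bench; origin at the centre of the underside. It stands left or right of the fixture. The white cartridge stands in its +x half; the -x half is free (a good spot for the orange one is x = -45 mm, y = 0). Reaching its floor at over 0.4 m/s counts as dropping
- spare: White cartridge of the same shape and size as the orange one, standing loose in the tray; to be left alone
- meter: Yellow hand-held meter 170 by 85 by 43 mm, lying loose on the other side of the fixture from the tray; origin at the centre of the underside; to be left alone
- driver: Screwdriver lying loose on the bench, beyond the fixture; to be left alone
- bin: Red open bin 100 by 140 by 50 mm, loose, beyond the fixture; to be left alone
- reel: Grey disc 80 mm across and 30 mm high, loose, beyond the fixture; to be left alone
- cleaner: White bottle with a red cap, 60 mm across and 150 mm tall, loose, beyond the fixture; to be left alone
- mug: Blue mug, 80 mm across and 90 mm tall, loose, beyond the fixture; to be left alone
Mind the look-alikes: they are no part of the job. There is more than one size of the tray; the job needs the larger.

How it is judged:
On the way, in this order (a step that is already met when the one before it is completed fails the run):
1. the carriage is run to the end stop (within 3 mm) while the cartridge is still latched (y of knob_axis in the frame of fixture above 0.082 m and z of cartridge in the frame of fixture below 0.032 m), for 0.2 s.
2. the cartridge has sprung up at least 20 mm in its nest, the carriage still at the stop (z of cartridge in the frame of fixture above 0.046 m and horizontal distance between cartridge and nest below 0.008 m and y of knob_axis in the frame of fixture above 0.082 m), for 0.2 s.
At the end, for the whole second after the job is handed in: The orange cartridge stands at rest on the tray's floor, upright within 0.1 rad, in the tray's -x part; the carriage is within 3 mm of its end stop; the white cartridge is upright within 30 mm of where it was (y of knob_axis in the frame of fixture above 0.082 m and x of cartridge in the frame of tray between -0.1 and 0.02 m and y of cartridge in the frame of tray between -0.065 and 0.065 m and z of cartridge in the frame of tray between 0.002 and 0.01 m and angle between each of cartridge, spare's own z axis and vertical below 0.1 rad and linear speed of cartridge below 0.02 m/s and distance of spare from where it was at the start of the episode below 0.03 m); the robot touches nothing.
It fails at once if the knob or carriage is forced or struck with more than 40 N (contact force between fixture and the fingers above 40 N).
It fails at once if the cartridge is forced against the fixture with more than 60 N (contact force between cartridge and fixture above 60 N).
It fails at once if the cartridge is dropped or thrown into the tray (over 0.4 m/s within 25 mm of its floor) (horizontal distance between cartridge and tray below 0.1 m and z of cartridge in the frame of tray below 0.03 m and linear speed of cartridge above 0.4 m/s).
It fails at once if a bystander is shoved more than 40 mm (distance of any of meter, driver, bin, reel, cleaner, mug from where it was at the start of the episode above 0.04 m).
It also fails if it takes over 72 s, if anything falls off the work surface, if the arm or the gripper's body presses on something with over 40 N, if the wrist force passes 120 N, or if a joint passes its speed limit or range.

## Working session

There is one attempt and no reset: what is moved stays moved. The work goes in short steps, Python scripts to look and compute and a tool call to move; the robot and the scene stay as the last step left them, time stands still between calls to the robot, and variables do not carry over. Pictures are saved under pics/ and viewed, and the job is handed in when it is done.

Besides the shell and the picture viewer there is one more tool, called after "Request:" by a JSON object that holds its "method" and its "body", one argument or row to a line. carry_out: Moves the arm, as the interface text tells. Its arguments: {"type":"object","properties":{"targets":{"type":"array","items":{"type":"array"}},"newtons":{"type":"number"}},"required":["targets"]}

```bash
ls; mkdir -p pics; python3 - <<'E'
from bench import manip
import cv2,pickle
print(manip.sense())
print(manip.tip_reach)
for n in ("scene","top"):
    p=manip.get_image(n)
    cv2.imwrite(f"pics/{n}0.png",p["image"][:,:,::-1])
    pickle.dump(p,open(f"{n}0.pkl","wb"))
    print(n,{k:v for k,v in p.items() if k!="image"})
    for q in ["fixture","knob_axis","red_end","bar_tip","nest","latch_top","cartridge","tray","spare","meter"]:
        r=manip.spot_in(p,q); print(q,[(x["position"],round(x["p"],2)) for x in r[:3]])
E
```

```text
pics
{'t': 0.0, 'qpos': array([ 1.19218851,  0.62939636,  0.0384167 ,  1.51840495, -0.02699251,
        0.99633799, -0.02000915]), 'joint_vel': array([ 0.00127669, -0.00116201,  0.00052599,  0.00075305,  0.00032916,
        0.00215904,  0.00052848]), 'tau': array([ 1.48333261e-04, -5.63395429e+01,  1.22603841e+00, -1.93441343e+01,
        1.08319178e-02,  1.05593348e-02,  1.07066944e-05]), 'position': array([ 0.19986765, -0.61783912,  0.24434427]), 'orientation': array([-3.13956347e+00,  2.19919641e-05,  3.12822353e-01]), 'force': array([-0.60755052,  0.37096558, -0.13399223]), 'wrist_torque': array([-0.01652199,  0.02622294, -0.01643055]), 'finger_gap': 0.0855773544395092}
0.014
scene {'fx': 350.9321097103556, 'fy': 350.9321097103556, 'cx': 255.7287240113162, 'cy': 194.0168523552164, 'distortion': array([0.03448016, 0.        , 0.        , 0.        , 0.        ]), 'R': array([[ 0.13263802,  0.99116113,  0.0026009 ],
       [ 0.70650144, -0.09270352, -0.70161369],
       [-0.6951711 ,  0.09489819, -0.71255278]]), 't': array([-0.06181155, -0.31672306,  1.33228823]), 'shot': 1}
fixtur
[... 445 characters left out ...]
3, 'cx': 253.5909143221954, 'cy': 187.52488602152613, 'distortion': array([-0.07963264,  0.        ,  0.        ,  0.        ,  0.        ]), 'R': array([[-0.02589499, -0.99966399, -0.00116177],
       [-0.98055841,  0.02562618, -0.1945469 ],
       [ 0.1945113 , -0.00389861, -0.98089253]]), 't': array([0.00629706, 0.53693934, 1.36027264]), 'shot': 2}
fixture [([237.6, 197.6], 0.63)]
knob_axis [([235.4, 186.4], 0.6)]
red_end [([238.2, 189.0], 0.6)]
bar_tip [([243.8, 186.5], 0.67)]
nest [([239.4, 199.7], 0.78)]
latch_top [([183.3, 117.6], 0.61)]
cartridge [([377.6, 174.3], 0.31)]
tray [([376.5, 199.1], 0.92), ([352.9, 268.9], 0.84)]
spare [([377.6, 175.1], 0.75)]
meter [([128.5, 188.3], 0.9)]
```

```bash
python3 - <<'E'
import cv2
a=cv2.imread("pics/scene0.png");b=cv2.imread("pics/top0.png")
cv2.imwrite("pics/s1.png",cv2.resize(a[110:290,60:420][:, :],None,fx=2.2,fy=2.2,interpolation=cv2.INTER_CUBIC))
cv2.imwrite("pics/t1.png",cv2.resize(b[80:300,80:440],None,fx=2.2,fy=2.2,interpolation=cv2.INTER_CUBIC))
E
```

```text
(no output)
```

View pics/scene0.png

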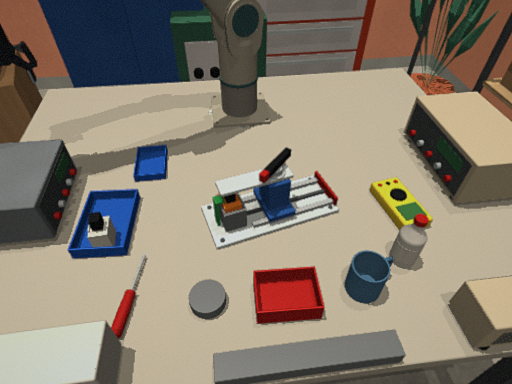

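View pics/top0.png

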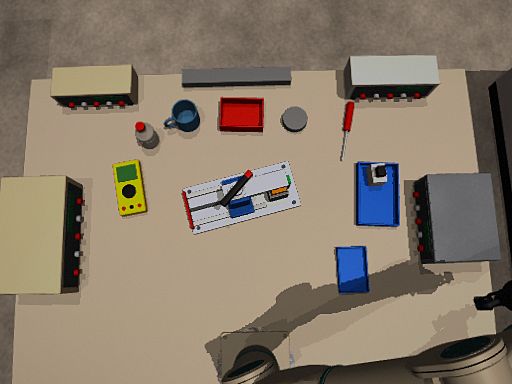

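View pics/s1.png

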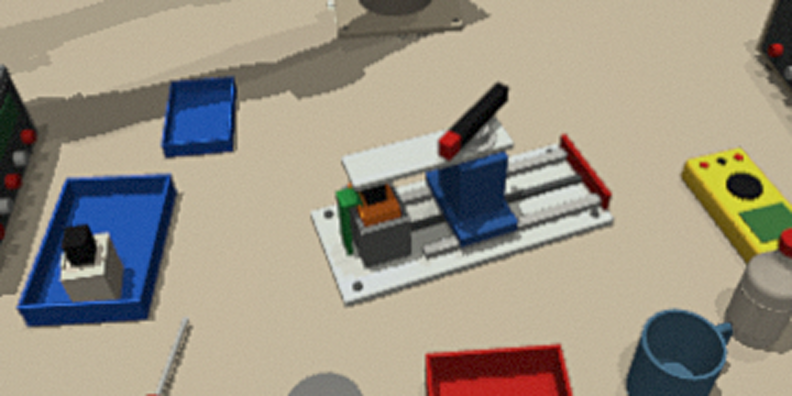

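View pics/t1.png

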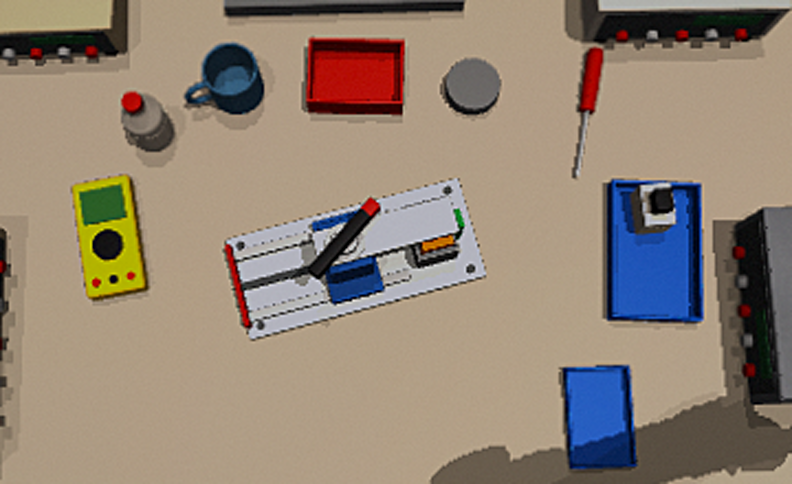

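```bash
python3 - <<'E'
import cv2
a=cv2.imread("pics/scene0.png");b=cv2.imread("pics/top0.png")
def z(im,x0,y0,w,h,f,name):
    c=cv2.resize(im[y0:y0+h,x0:x0+w],None,fx=f,fy=f,interpolation=cv2.INTER_CUBIC)
    for i in range(0,w,10):
        cv2.putText(c,str(x0+i),(i*f,8),0,.3,(0,0,255)); cv2.line(c,(i*f,10),(i*f,14),(0,0,255))
    for i in range(0,h,10):
        cv2.putText(c,str(y0+i),(0,i*f+4),0,.3,(0,0,255))
    cv2.imwrite(name,c)
z(b,176,155,130,85,6,"pics/t2.png")
z(a,196,140,150,110,5,"pics/s2.png")
z(b,345,155,65,80,7,"pics/t3.png")
E
```

```text
(no output)
```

View pics/t2.png

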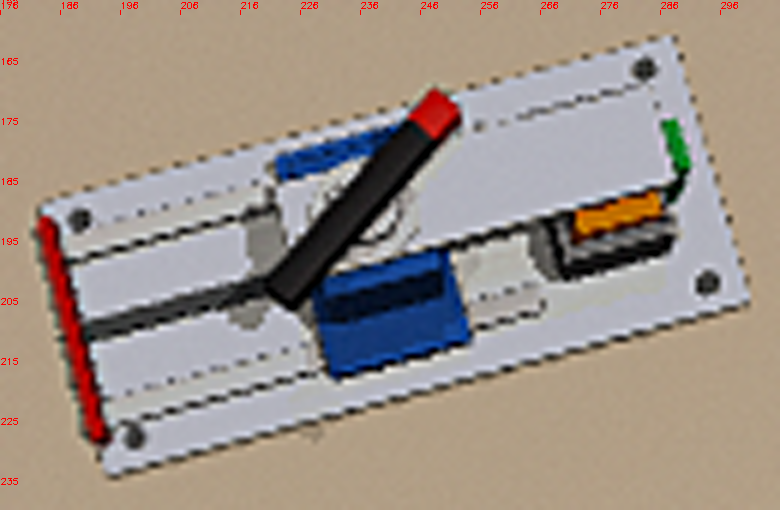

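View pics/s2.png

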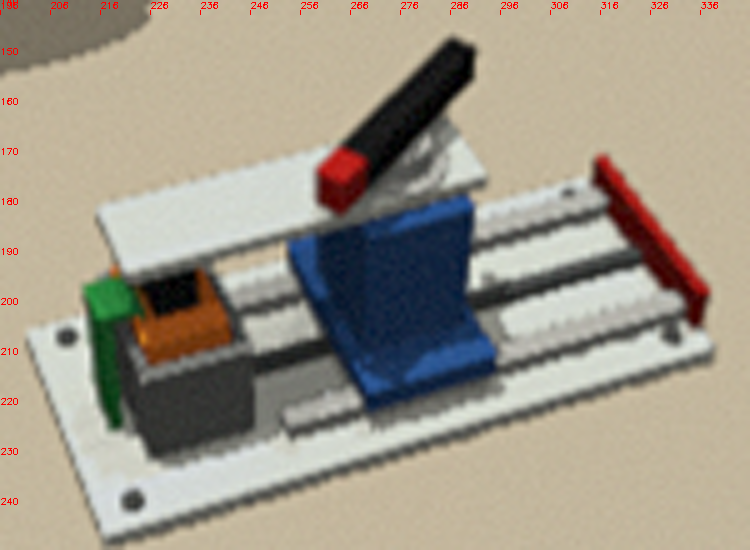

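View pics/t3.png

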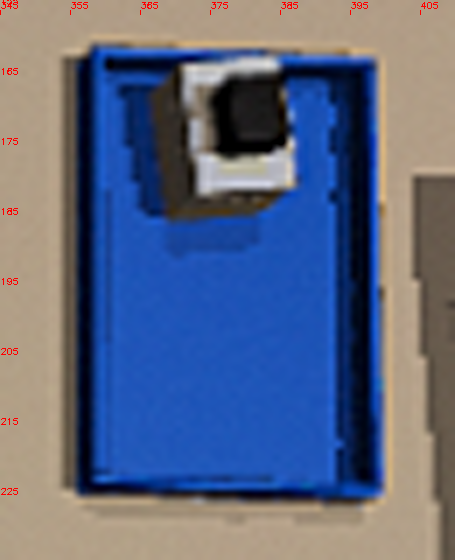

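```bash
cat >h.py <<'E'
import numpy as np,cv2,pickle
from scipy.optimize import least_squares
def proj(p,X):
    X=np.atleast_2d(np.asarray(X,float))
    K=np.array([[p["fx"],0,p["cx"]],[0,p["fy"],p["cy"]],[0,0,1]])
    return cv2.projectPoints(X,cv2.Rodrigues(p["R"])[0],p["t"],K,p["distortion"])[0].reshape(-1,2)
def back(p,uv,z):
    K=np.array([[p["fx"],0,p["cx"]],[0,p["fy"],p["cy"]],[0,0,1]])
    n=cv2.undistortPoints(np.array([[uv]],float),K,p["distortion"])[0,0]
    d=p["R"].T@np.array([n[0],n[1],1]);C=-p["R"].T@p["t"]
    return C+d*(z-C[2])/d[2]
def F(x,y,a,P):
    P=np.atleast_2d(P).astype(float);c,s=np.cos(a),np.sin(a)
    return np.c_[x+c*P[:,0]-s*P[:,1],y+s*P[:,0]+c*P[:,1],P[:,2]]
E
cat >fit.py <<'E'
from h import *
S=pickle.load(open("scene0.pkl","rb"));T=pickle.load(open("top0.pkl","rb"))
t=lambda a,b:(176+a/6,155+b/6)
s=lambda a,b:(196+a/5,140+b/5)
A=[(.075,.175,.012),(.075,-.175,.012),(-.075,-.175,.012),(-.075,.175,.012)]
At=[t(40,205),t(675,35),t(748,298),t(110,478)]
B=[(-.075,-.175,.012),(.075,-.175,.012),(.075,.175,.012)]
Bs=[s(28,334),s(105,540),s(712,350)]
def r(q,w=(1,1)):
    return np.r_[w[0]*(proj(T,F(*q,A))-At).ravel(),w[1]*(proj(S,F(*q,B))-Bs).ravel()]
for w in [(1,1),(1,0),(0,1)]:
    f=least_squares(r,[.5,0,.2],args=(w,));print(w,f.x.round(4),f.fun.round(1))
q=least_squares(r,[.5,0,.2]).x
# knob top
L=[(.062,.009,.176),(.062,-.009,.176),(-.062,.009,.176),(-.062,-.009,.176)]
Lt=[t(432,88),t(462,115),t(268,285),t(293,309)]
# scene: red top-left.., 
def rk(k):
    return (proj(T,F(k[0],k[1],k[2],L))-Lt).ravel()
k=least_squares(rk,[q[0],q[1],-.8]).x
k=least_squares(rk,k);print("knob world",k.x.round(4),k.fun.round(1)); k=k.x
d=k[:2]-q[:2];c,sn=np.cos(q[2]),np.sin(q[2]);print("knob in fixture",(c*d[0]+sn*d[1]).round(4),(-sn*d[0]+c*d[1]).round(4))
print("scene pred of knob top corners",((proj(S,F(*k,L))-[196,140])*5).round())
# tray: outer rim z=.035
u=lambda a,b:(345+a/7,155+b/7)
Tr=[(.1,.065,.035),(.1,-.065,.035),(-.1,-.065,.035),(-.1,.065,.035)]
Tt=[u(92,45),u(377,58),u(383,496),u(78,495)]
f=least_squares(lambda x:(proj(T,F(*x,Tr))-Tt).ravel(),[.5,-.3,0.]);print("tray",f.x.round(4),f.fun.round(1))
print("nest",F(*q,[(0,-.11,.026)]), "base/yaw",q)
E
python3 fit.py
```

```text
(1, 1) [0.5169 0.0311 0.2463] [-0.5 -0.4 -0.6 -0.9  0.7 -0.3 -0.6 -0.4 -1.1 -0.7 -0.4 -0.5  0.5 -1. ]
(1, 0) [0.5154 0.0303 0.2449] [-0.3 -0.  -0.3 -0.3  1.   0.3 -0.4  0.  -0.  -0.  -0.  -0.   0.  -0. ]
(0, 1) [0.5193 0.0318 0.244 ] [-0.  -0.  -0.  -0.   0.  -0.  -0.  -0.  -0.8 -0.2 -0.2  0.1  1.  -0.3]
knob world [ 0.5121  0.0402 -0.7188] [ 0.4 -0.1  0.3 -0.7 -0.7  0.3  0.   0.4]
knob in fixture -0.0025 0.01
scene pred of knob top corners [[341. 180.]
 [309. 166.]
 [473.  42.]
 [442.  30.]]
tray [ 0.5106 -0.3973 -0.0763] [-0.3  0.2 -0.4  0.5 -0.6  0.6  1.3 -1.2]
nest [[ 0.54375396 -0.07555428  0.026     ]] base/yaw [0.51692957 0.03112492 0.24634206]
```

```bash
sed -i 's#^t=.*#t=lambda a,b:((a+.5)/6+175.5,(b+.5)/6+154.5)#;s#^s=.*#s=lambda a,b:((a+.5)/5+195.5,(b+.5)/5+139.5)#;s#^u=.*#u=lambda a,b:((a+.5)/7+344.5,(b+.5)/7+154.5)#' fit.py
cat >>fit.py <<'E'
def box(hx,hy,z0,z1,cx=0,cy=0):
    v=[(cx+i*hx,cy+j*hy,z) for z in(z0,z1) for i,j in((-1,-1),(1,-1),(1,1),(-1,1))]
    e=[(i,(i+1)%4) for i in range(4)]+[(4+i,4+(i+1)%4) for i in range(4)]+[(i,i+4) for i in range(4)]
    return v,e
bt=-.11
items=[(q,box(.075,.175,0,.012)),(q,box(.0395,.0295,.012,.076,0,-.11)),(q,box(.015,.012,.088,.122,0,-.11)),(q,box(.03,.022,.088,.088,0,-.11)),(k,box(.062,.009,.152,.176)),(f.x,box(.1,.065,0,.035))]
for P,(x0,y0,w,h,fz),n in((T,(176,155,130,85,6),"t"),(S,(196,140,150,110,5),"s"),(T,(345,155,65,80,7),"tr")):
    im=cv2.resize(P["image"][y0:y0+h,x0:x0+w][:,:,::-1],None,fx=fz,fy=fz,interpolation=cv2.INTER_CUBIC)
    for q_,(v,e) in items:
        uv=proj(P,F(*q_,v))
        uv=((uv-[x0,y0]+.5)*fz-.5).astype(int)
        for a,b in e: cv2.line(im,tuple(map(int,uv[a])),tuple(map(int,uv[b])),(255,0,255),1)
    cv2.imwrite(f"pics/ov_{n}.png",im)
E
python3 fit.py
```

```text
(1, 1) [0.5172 0.0313 0.2449] [-0.2 -0.2 -0.2 -0.5  1.1  0.2 -0.3 -0.1 -0.7 -0.3  0.  -0.1  0.9 -0.5]
(1, 0) [0.5167 0.0316 0.245 ] [-0.3 -0.  -0.3 -0.3  1.   0.3 -0.4  0.  -0.  -0.   0.  -0.   0.  -0. ]
(0, 1) [0.5179 0.031  0.2441] [-0.  -0.  -0.  -0.   0.  -0.  -0.  -0.  -0.8 -0.2 -0.1  0.1  0.9 -0.3]
knob world [ 0.5133  0.0413 -0.7186] [ 0.4 -0.1  0.3 -0.7 -0.7  0.3  0.   0.4]
knob in fixture -0.0013 0.0107
scene pred of knob top corners [[344. 182.]
 [311. 167.]
 [476.  43.]
 [445.  31.]]
tray [ 0.512  -0.3961 -0.0762] [-0.3  0.2 -0.4  0.5 -0.6  0.6  1.3 -1.2]
nest [[ 0.54382748 -0.07544429  0.026     ]] base/yaw [0.51715488 0.03127297 0.24491939]
```

```bash
ls pics
```

```text
ov_s.png
ov_t.png
ov_tr.png
s1.png
s2.png
scene0.png
t1.png
t2.png
t3.png
top0.png
```

View pics/ov_t.png

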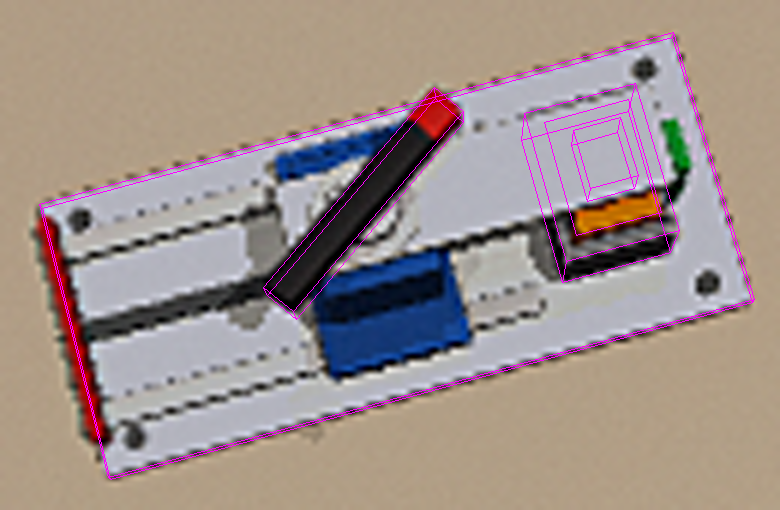

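View pics/ov_s.png

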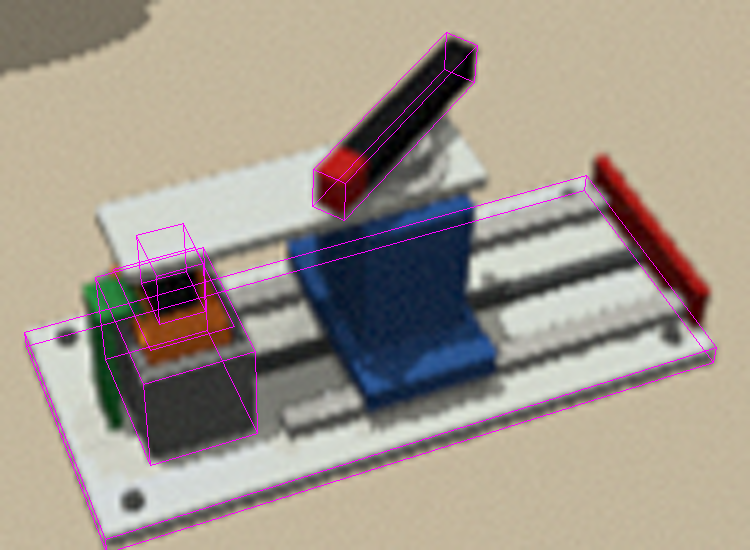

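View pics/ov_tr.png

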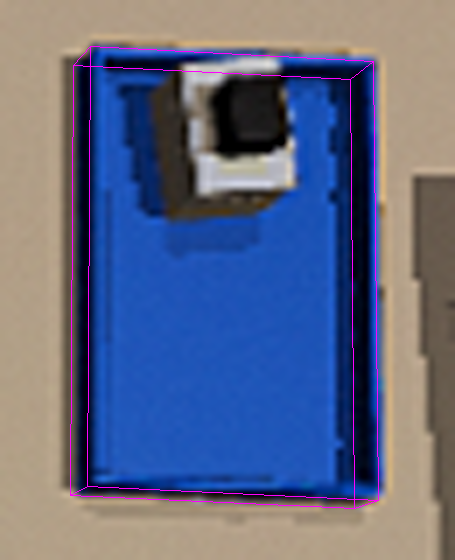

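```bash
cat >>h.py <<'E'
Q=(.5172,.0313,.245)
def tofix(P):
    d=np.array(P[:2])-Q[:2];c,s=np.cos(Q[2]),np.sin(Q[2]);return np.array([c*d[0]+s*d[1],-s*d[0]+c*d[1],P[2]])
def Rt(o):
    from scipy.spatial.transform import Rotation as R
    return R.from_euler("xyz",o).as_matrix()
def shift(st,X): return Rt(st["orientation"]).T@(np.array(X)-st["position"])
E
python3 - <<'E'
from h import *
from bench import manip
st=manip.sense()
X=F(*Q,[(.0538,-.0008,.245)])[0];print(X,shift(st,X), np.degrees(Q[2]+np.pi/2-st["orientation"][2]))
E
```

```text
[0.56958743 0.04357342 0.245     ] [ 5.55315450e-01 -5.16255279e-01  3.19409034e-04] 86.12075537902571
```

Request:
{"method": "carry_out", "body": {
  "targets": [
    [0, [0.014, -0.013, 0], -3],
    [0, [0.042, -0.039, 0], -8],
    [0, [0.07, -0.065, 0], -13],
    [0, [0.1, -0.093, 0], -18],
    [0, [0.13, -0.121, 0], -23],
    [0, [0.16, -0.149, 0], -28],
    [0, [0.19, -0.177, 0], -33],
    [0, [0.22, -0.205, 0], -38],
    [0, [0.25, -0.232, 0], -43],
    [0, [0.28, -0.26, 0], -48],
    [0, [0.31, -0.288, 0], -53],
    [0, [0.34, -0.316, 0], -58],
    [0, [0.37, -0.344, 0], -63],
    [0, [0.4, -0.372, 0], -68],
    [0, [0.43, -0.4, 0], -73],
    [0, [0.46, -0.428, 0], -78],
    [0, [0.49, -0.456, 0], -82],
    [0, [0.52, -0.484, 0], -86],
    [0, [0.545, -0.507, 0], -86],
    [0, [0.555, -0.516, 0], -86]
  ]
}}

```text
t: 2.77
position: [0.5714, 0.0497, 0.2458]
orientation: [3.138, -0.004, 1.82]
force: [0.3, -0.1, 0.9]
finger_gap: -0.0
```

```bash
cat >look.py <<'E'
import sys
from h import *
from bench import manip
n=sys.argv[1]
st=manip.sense()
print("t",st["t"],"fix",tofix(st["position"]).round(4),"yaw-rel",(st["orientation"][2]-Q[2]).round(3),st["orientation"].round(3),"F",st["force"].round(1),"gap",round(st["finger_gap"],4),"q",st["qpos"].round(2))
if n!="-":
    out=[]
    for c in ("top","scene"):
        p=manip.get_image(c);pickle.dump(p,open(f"{c}_{n}.pkl","wb"))
        x0,y0,w,h=(176,135,130,110) if c=="top" else (196,130,140,110)
        out.append(cv2.resize(p["image"][y0:y0+h,x0:x0+w][:,:,::-1],(int(w*600/w*.65),int(h*600/w*.65)),interpolation=cv2.INTER_CUBIC))
    m=max(o.shape[0] for o in out)
    cv2.imwrite(f"pics/l_{n}.png",np.hstack([cv2.copyMakeBorder(o,0,m-o.shape[0],0,0,0) for o in out]))
E
python3 look.py a
```

```text
t 2.7667 fix [0.057  0.0047 0.2458] yaw-rel 1.575 [ 3.138 -0.004  1.82 ] F [ 0.3 -0.1  0.9] gap -0.0 q [ 0.14  0.54 -0.42  1.73  0.27  0.92 -0.14]
```

View pics/l_a.png

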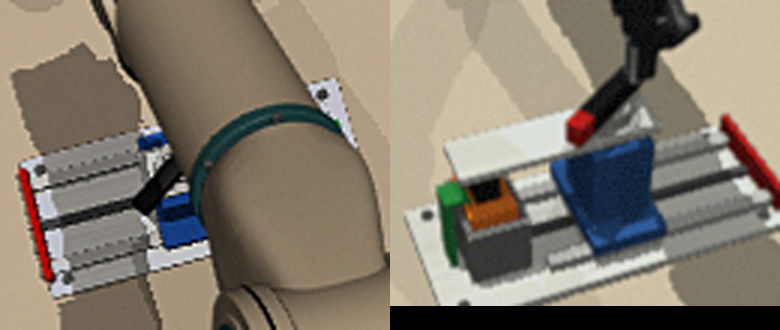

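Request:
{"method": "carry_out", "body": {
  "targets": [
    [0, [-0.006, -0.003, 0], 0],
    [0, [-0.006, -0.003, 0.02], 0],
    [0, [-0.006, -0.003, 0.04], 0],
    [0, [-0.006, -0.003, 0.06], 0],
    [0, [-0.006, -0.003, 0.075], 0],
    [0, [-0.006, -0.003, 0.083], 0],
    [0, [-0.006, -0.003, 0.083], 0]
  ]
}}

```text
t: 3.45
position: [0.5673, 0.0379, 0.1608]
orientation: [-3.139, -0.001, 1.816]
force: [0.2, -0.2, 0.3]
finger_gap: -0.0
```

```bash
cat >gen.py <<'E'
import sys
from h import *
from bench import manip
# gen.py phi0 phi1 n [rho off]
p0,p1,n=float(sys.argv[1]),float(sys.argv[2]),int(sys.argv[3])
rho,off=.053,.43
st=manip.sense();f=tofix(st["position"])
print("t",round(st["t"],2),"fix",f.round(4),"F",st["force"].round(1), "ori",st["orientation"].round(3))
d=f[:2]-[0,.0107+.011*p0]; print("polar phi now",(np.arctan2(d[1],d[0])-off+.9635), "rho",np.hypot(*d))
rows=[]
for ph in np.linspace(p0,p1,n+1)[1:]:
    a=-.9635-ph+off
    X=F(*Q,[(rho*np.cos(a),.0107+.011*ph+rho*np.sin(a),.162)])[0]
    rows.append([0,[round(float(v),3) for v in shift(st,X)],0])
print(rows)
E
python3 look.py b; python3 gen.py -.3 1.4 20
```

```text
t 3.45 fix [ 0.0502 -0.0057  0.1608] yaw-rel 1.571 [-3.139e+00 -1.000e-03  1.816e+00] F [ 0.2 -0.2  0.3] gap -0.0 q [ 0.13  0.64 -0.37  1.82  0.33  0.74 -0.18]
t 3.55 fix [ 0.0522 -0.0049  0.1628] F [0.3 1.1 0.4] ori [ 3.140e+00 -1.000e-03  1.817e+00]
polar phi now 0.30279633271641015 rho 0.05360686334172356
[[0, [-0.003, -0.002, 0.001], 0], [0, [-0.007, -0.003, 0.001], 0], [0, [-0.01, -0.005, 0.001], 0], [0, [-0.013, -0.008, 0.001], 0], [0, [-0.015, -0.01, 0.001], 0], [0, [-0.018, -0.013, 0.001], 0], [0, [-0.02, -0.016, 0.001], 0], [0, [-0.022, -0.02, 0.001], 0], [0, [-0.024, -0.024, 0.001], 0], [0, [-0.025, -0.027, 0.001], 0], [0, [-0.026, -0.031, 0.001], 0], [0, [-0.027, -0.036, 0.001], 0], [0, [-0.027, -0.04, 0.001], 0], [0, [-0.027, -0.044, 0.001], 0], [0, [-0.027, -0.049, 0.001], 0], [0, [-0.026, -0.053, 0.001], 0], [0, [-0.024, -0.058, 0.001], 0], [0, [-0.023, -0.062, 0.001], 0], [0, [-0.021, -0.067, 0.001], 0], [0, [-0.019, -0.071, 0.001], 0]]
```

View pics/l_b.png

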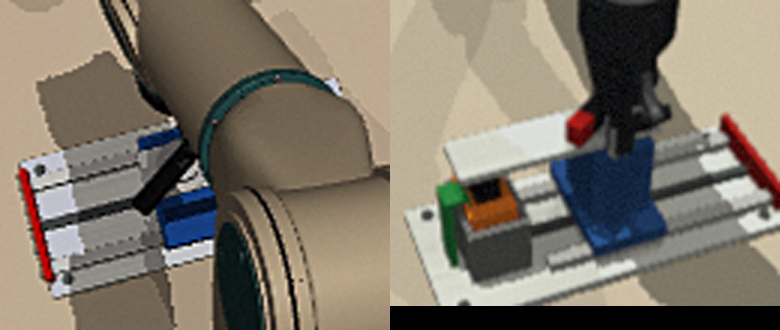

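Request:
{"method": "carry_out", "body": {
  "targets": [
    [0, [-0.003, -0.002, 0.001], 0],
    [0, [-0.007, -0.003, 0.001], 0],
    [0, [-0.01, -0.005, 0.001], 0],
    [0, [-0.013, -0.008, 0.001], 0],
    [0, [-0.015, -0.01, 0.001], 0],
    [0, [-0.018, -0.013, 0.001], 0],
    [0, [-0.02, -0.016, 0.001], 0],
    [0, [-0.022, -0.02, 0.001], 0],
    [0, [-0.024, -0.024, 0.001], 0],
    [0, [-0.025, -0.027, 0.001], 0],
    [0, [-0.026, -0.031, 0.001], 0],
    [0, [-0.027, -0.036, 0.001], 0],
    [0, [-0.027, -0.04, 0.001], 0],
    [0, [-0.027, -0.044, 0.001], 0],
    [0, [-0.027, -0.049, 0.001], 0],
    [0, [-0.026, -0.053, 0.001], 0],
    [0, [-0.024, -0.058, 0.001], 0],
    [0, [-0.023, -0.062, 0.001], 0],
    [0, [-0.021, -0.067, 0.001], 0],
    [0, [-0.019, -0.071, 0.001], 0]
  ]
}}

```text
t: 5.22
position: [0.5121, 0.0053, 0.1641]
orientation: [3.123, -0.001, 1.817]
force: [11.9, 2.0, -0.8]
finger_gap: 0.0002
```

```bash
python3 look.py c;  python3 gen.py 1.4 3.0 20
```

```text
t 5.2167 fix [-0.0113 -0.0239  0.1641] yaw-rel 1.572 [ 3.123e+00 -1.000e-03  1.817e+00] F [11.9  2.  -0.8] gap 0.0002 q [ 0.2   0.57 -0.38  1.99  0.34  0.63 -0.16]
t 5.32 fix [-0.0127 -0.0241  0.164 ] F [9.  1.3 0.6] ori [ 3.126e+00 -1.000e-03  1.818e+00]
polar phi now -1.2851467795973501 rho 0.05175643716280883
[[0, [0.003, -0.01, 0.002], 0], [0, [0.006, -0.014, 0.002], 0], [0, [0.009, -0.017, 0.002], 0], [0, [0.013, -0.021, 0.002], 0], [0, [0.016, -0.024, 0.002], 0], [0, [0.02, -0.027, 0.002], 0], [0, [0.024, -0.03, 0.002], 0], [0, [0.029, -0.032, 0.001], 0], [0, [0.033, -0.034, 0.001], 0], [0, [0.038, -0.036, 0.001], 0], [0, [0.043, -0.037, 0.001], 0], [0, [0.048, -0.039, 0.001], 0], [0, [0.053, -0.039, 0.001], 0], [0, [0.058, -0.04, 0.001], 0], [0, [0.063, -0.04, 0.001], 0], [0, [0.068, -0.04, 0.001], 0], [0, [0.073, -0.04, 0.001], 0], [0, [0.078, -0.039, 0.001], 0], [0, [0.083, -0.038, 0.001], 0], [0, [0.088, -0.036, 0.001], 0]]
```

View pics/l_c.png

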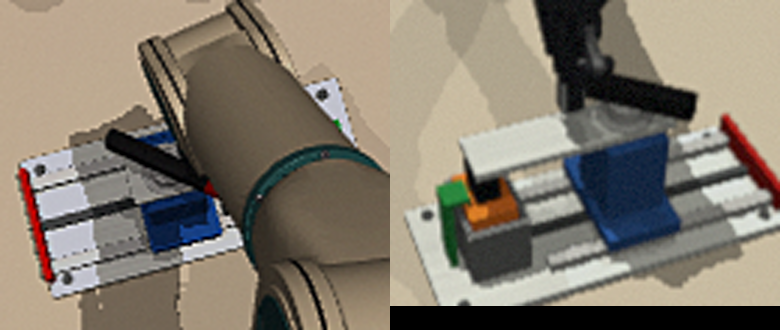

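Request:
{"method": "carry_out", "body": {
  "targets": [
    [0, [0.003, -0.01, 0.002], 0],
    [0, [0.006, -0.014, 0.002], 0],
    [0, [0.009, -0.017, 0.002], 0],
    [0, [0.013, -0.021, 0.002], 0],
    [0, [0.016, -0.024, 0.002], 0],
    [0, [0.02, -0.027, 0.002], 0],
    [0, [0.024, -0.03, 0.002], 0],
    [0, [0.029, -0.032, 0.001], 0],
    [0, [0.033, -0.034, 0.001], 0],
    [0, [0.038, -0.036, 0.001], 0],
    [0, [0.043, -0.037, 0.001], 0],
    [0, [0.048, -0.039, 0.001], 0],
    [0, [0.053, -0.039, 0.001], 0],
    [0, [0.058, -0.04, 0.001], 0],
    [0, [0.063, -0.04, 0.001], 0],
    [0, [0.068, -0.04, 0.001], 0],
    [0, [0.073, -0.04, 0.001], 0],
    [0, [0.078, -0.039, 0.001], 0],
    [0, [0.083, -0.038, 0.001], 0],
    [0, [0.088, -0.036, 0.001], 0]
  ]
}}

```text
t: 6.98
position: [0.4543, 0.0767, 0.1628]
orientation: [3.128, 0.005, 1.813]
force: [0.8, -10.2, 1.7]
finger_gap: 0.0002
```

```bash
sed -i 's/(np.arctan2(d\[1\],d\[0\])-off+.9635)/(-np.arctan2(d[1],d[0])+off-.9635)/' gen.py; python3 gen.py 3.0 4.6 20
```

```text
t 6.98 fix [-0.0501  0.0593  0.1628] F [  0.8 -10.2   1.7] ori [3.128 0.005 1.813]
polar phi now -3.3724842979855696 rho 0.05243713784859632
[[0, [0.009, 0.003, 0.001], 0], [0, [0.014, 0.005, 0.001], 0], [0, [0.018, 0.007, 0.001], 0], [0, [0.023, 0.01, 0.001], 0], [0, [0.027, 0.013, 0.001], 0], [0, [0.03, 0.016, 0.001], 0], [0, [0.034, 0.019, 0.001], 0], [0, [0.037, 0.023, 0.001], 0], [0, [0.04, 0.026, 0.001], 0], [0, [0.042, 0.03, 0.001], 0], [0, [0.045, 0.034, 0.001], 0], [0, [0.047, 0.038, 0.001], 0], [0, [0.048, 0.043, 0.001], 0], [0, [0.05, 0.047, 0.001], 0], [0, [0.051, 0.051, 0.001], 0], [0, [0.051, 0.055, 0.001], 0], [0, [0.052, 0.059, 0.001], 0], [0, [0.052, 0.064, 0.001], 0], [0, [0.051, 0.068, 0.001], 0], [0, [0.051, 0.072, 0.001], 0]]
```

Request:
{"method": "carry_out", "body": {
  "targets": [
    [0, [0.009, 0.003, 0.001], 0],
    [0, [0.014, 0.005, 0.001], 0],
    [0, [0.018, 0.007, 0.001], 0],
    [0, [0.023, 0.01, 0.001], 0],
    [0, [0.027, 0.013, 0.001], 0],
    [0, [0.03, 0.016, 0.001], 0],
    [0, [0.034, 0.019, 0.001], 0],
    [0, [0.037, 0.023, 0.001], 0],
    [0, [0.04, 0.026, 0.001], 0],
    [0, [0.042, 0.03, 0.001], 0],
    [0, [0.045, 0.034, 0.001], 0],
    [0, [0.047, 0.038, 0.001], 0],
    [0, [0.048, 0.043, 0.001], 0],
    [0, [0.05, 0.047, 0.001], 0],
    [0, [0.051, 0.051, 0.001], 0],
    [0, [0.051, 0.055, 0.001], 0],
    [0, [0.052, 0.059, 0.001], 0],
    [0, [0.052, 0.064, 0.001], 0],
    [0, [0.051, 0.068, 0.001], 0],
    [0, [0.051, 0.072, 0.001], 0]
  ]
}}

```text
t: 8.65
position: [0.5051, 0.1408, 0.1606]
orientation: [-3.14, 0.007, 1.813]
force: [-11.6, 0.1, -1.5]
finger_gap: -0.0003
```

```bash
python3 look.py d; python3 gen.py 4.6 5.8 18
```

```text
t 8.65 fix [0.0148 0.1091 0.1606] yaw-rel 1.568 [-3.14   0.007  1.813] F [-11.6   0.1  -1.5] gap -0.0003 q [-0.09  0.59 -0.35  1.94  0.33  0.67 -0.41]
t 8.75 fix [0.0161 0.1097 0.1607] F [-9.4 -0.7 -1.3] ori [3.141 0.006 1.813]
polar phi now -1.783693358181966 rho 0.051039762594663
[[0, [-0.001, 0.009, -0.001], 0], [0, [-0.002, 0.012, -0.001], 0], [0, [-0.003, 0.015, -0.001], 0], [0, [-0.005, 0.018, -0.001], 0], [0, [-0.006, 0.02, -0.001], 0], [0, [-0.008, 0.023, -0.001], 0], [0, [-0.01, 0.025, -0.001], 0], [0, [-0.012, 0.027, -0.001], 0], [0, [-0.014, 0.029, -0.001], 0], [0, [-0.016, 0.031, -0.001], 0], [0, [-0.019, 0.032, -0.001], 0], [0, [-0.021, 0.034, -0.001], 0], [0, [-0.024, 0.035, -0.001], 0], [0, [-0.027, 0.036, -0.001], 0], [0, [-0.029, 0.036, -0.001], 0], [0, [-0.032, 0.037, -0.001], 0], [0, [-0.035, 0.037, -0.001], 0], [0, [-0.038, 0.037, -0.001], 0]]
```

View pics/l_d.png

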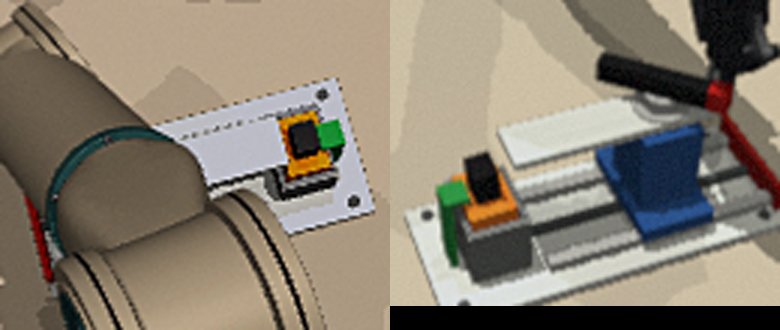

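Request:
{"method": "carry_out", "body": {
  "targets": [
    [0, [-0.001, 0.009, -0.001], 0],
    [0, [-0.002, 0.012, -0.001], 0],
    [0, [-0.003, 0.015, -0.001], 0],
    [0, [-0.005, 0.018, -0.001], 0],
    [0, [-0.006, 0.02, -0.001], 0],
    [0, [-0.008, 0.023, -0.001], 0],
    [0, [-0.01, 0.025, -0.001], 0],
    [0, [-0.012, 0.027, -0.001], 0],
    [0, [-0.014, 0.029, -0.001], 0],
    [0, [-0.016, 0.031, -0.001], 0],
    [0, [-0.019, 0.032, -0.001], 0],
    [0, [-0.021, 0.034, -0.001], 0],
    [0, [-0.024, 0.035, -0.001], 0],
    [0, [-0.027, 0.036, -0.001], 0],
    [0, [-0.029, 0.036, -0.001], 0],
    [0, [-0.032, 0.037, -0.001], 0],
    [0, [-0.035, 0.037, -0.001], 0],
    [0, [-0.038, 0.037, -0.001], 0]
  ]
}}

```text
t: 10.25
position: [0.5457, 0.1205, 0.161]
orientation: [-3.136, -0.004, 1.818]
force: [-9.8, 14.4, -0.5]
finger_gap: 0.0003
```

```bash
python3 gen.py 5.75 6.1 7
```

```text
t 10.25 fix [0.0493 0.0796 0.161 ] F [-9.8 14.4 -0.5] ori [-3.136 -0.004  1.818]
polar phi now -0.6485169004153399 rho 0.049633047899691904
[[0, [-0.008, 0.004, -0.001], 0], [0, [-0.01, 0.003, -0.001], 0], [0, [-0.012, 0.003, -0.001], 0], [0, [-0.014, 0.003, -0.001], 0], [0, [-0.016, 0.002, -0.001], 0], [0, [-0.018, 0.001, -0.001], 0], [0, [-0.02, 0.0, -0.001], 0]]
```

Request:
{"method": "carry_out", "body": {
  "targets": [
    [0, [-0.007, 0.002, -0.001], 0],
    [0, [-0.009, 0.002, -0.001], 0],
    [0, [-0.011, 0.002, -0.001], 0]
  ]
}}

```text
t: 10.5
position: [0.5463, 0.1177, 0.1614]
orientation: [-3.132, -0.014, 1.822]
force: [-6.1, 15.7, -3.0]
finger_gap: 0.0
```

```bash
python3 gen.py 5.85 6.2 7; python3 look.py e
```

```text
t 10.5 fix [0.0492 0.0767 0.1614] F [-6.1 15.7 -3. ] ori [-3.132 -0.014  1.822]
polar phi now -0.567753114195547 rho 0.049215047783607614
[[0, [-0.009, 0.003, -0.001], 0], [0, [-0.011, 0.003, -0.001], 0], [0, [-0.013, 0.002, -0.001], 0], [0, [-0.015, 0.001, -0.001], 0], [0, [-0.017, 0.0, -0.001], 0], [0, [-0.019, -0.001, -0.001], 0], [0, [-0.021, -0.002, -0.001], 0]]
t 10.5 fix [0.0492 0.0767 0.1614] yaw-rel 1.577 [-3.132 -0.014  1.822] F [-6.1 15.7 -3. ] gap 0.0 q [-0.01  0.64 -0.38  1.84  0.31  0.73 -0.3 ]
```

View pics/l_e.png

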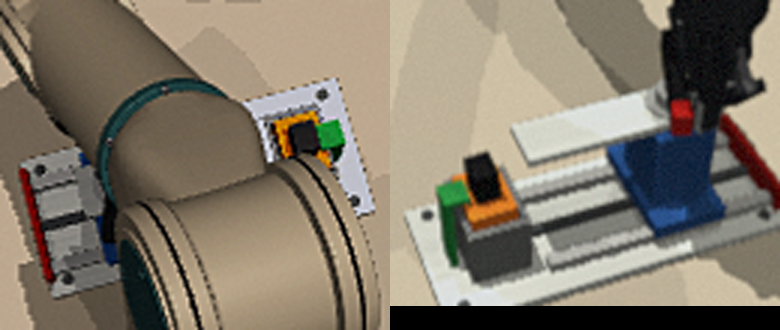

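Request:
{"method": "carry_out", "body": {
  "targets": [
    [0, [-0.009, 0.003, -0.001], 0],
    [0, [-0.011, 0.002, -0.001], 0],
    [0, [-0.013, 0.002, -0.001], 0],
    [0, [-0.015, 0.001, -0.001], 0]
  ]
}}

```text
t: 10.93
position: [0.5497, 0.1114, 0.1629]
orientation: [-3.135, -0.024, 1.827]
force: [-4.4, 17.9, -2.9]
finger_gap: -0.0
```

```bash
python3 gen.py 6.05 6.4 7
```

```text
t 10.93 fix [0.0509 0.0698 0.1629] F [-4.4 17.9 -2.9] ori [-3.135 -0.024  1.827]
polar phi now -0.3878971854161599 rho 0.051484587711459334
[[0, [-0.01, -0.001, 0.001], 0], [0, [-0.012, -0.002, 0.001], 0], [0, [-0.014, -0.003, 0.001], 0], [0, [-0.016, -0.005, 0.001], 0], [0, [-0.017, -0.006, 0.001], 0], [0, [-0.019, -0.007, 0.0], 0], [0, [-0.021, -0.009, 0.0], 0]]
```

Request:
{"method": "carry_out", "body": {
  "targets": [
    [0, [-0.01, 0.002, 0.001], 0],
    [0, [-0.012, 0.001, 0.001], 0],
    [0, [-0.014, 0, 0.001], 0],
    [0, [-0.016, -0.001, 0.001], 0]
  ]
}}

```text
t: 11.27
position: [0.5517, 0.1049, 0.1626]
orientation: [-3.139, -0.036, 1.832]
force: [-2.7, 17.4, 0.8]
finger_gap: -0.0001
```

```bash
python3 gen.py 6.25 6.6 7
```

```text
t 11.27 fix [0.0514 0.063  0.1626] F [-2.7 17.4  0.8] ori [-3.139 -0.036  1.832]
polar phi now -0.22406782985158635 rho 0.05393226520703136
[[0, [-0.011, -0.006, 0.0], 0], [0, [-0.012, -0.008, 0.0], 0], [0, [-0.014, -0.009, 0.0], 0], [0, [-0.015, -0.011, 0.0], 0], [0, [-0.017, -0.013, 0.0], 0], [0, [-0.018, -0.015, -0.0], 0], [0, [-0.019, -0.017, -0.0], 0]]
```

Request:
{"method": "carry_out", "body": {
  "targets": [
    [0, [-0.011, -0.003, 0], 0],
    [0, [-0.012, -0.005, 0], 0],
    [0, [-0.014, -0.006, 0], 0],
    [0, [-0.015, -0.008, 0], 0]
  ]
}}

```text
t: 11.6
position: [0.5494, 0.0968, 0.1636]
orientation: [3.136, -0.046, 1.836]
force: [1.8, 16.1, -1.6]
finger_gap: -0.0001
```

```bash
python3 gen.py 6.4 6.8 8
```

```text
t 11.6 fix [0.0471 0.0558 0.1636] F [ 1.8 16.1 -1.6] ori [ 3.136 -0.046  1.836]
polar phi now -0.040280592052817865 rho 0.05348693340483292
[[0, [-0.008, -0.007, 0.001], 0], [0, [-0.01, -0.009, 0.001], 0], [0, [-0.011, -0.01, 0.001], 0], [0, [-0.012, -0.012, 0.001], 0], [0, [-0.013, -0.014, 0.001], 0], [0, [-0.014, -0.017, 0.001], 0], [0, [-0.015, -0.019, 0.001], 0], [0, [-0.016, -0.021, 0.001], 0]]
```

Request:
{"method": "carry_out", "body": {
  "targets": [
    [0, [-0.008, -0.006, 0.001], 0],
    [0, [-0.01, -0.008, 0.001], 0],
    [0, [-0.011, -0.01, 0.001], 0],
    [0, [-0.012, -0.011, 0.001], 0]
  ]
}}

```text
t: 11.93
position: [0.5449, 0.0903, 0.164]
orientation: [3.124, -0.055, 1.841]
force: [4.4, 15.0, -0.7]
finger_gap: 0.0005
```

```bash
python3 gen.py 6.6 7.0 8
```

```text
t 11.93 fix [0.0411 0.0505 0.164 ] F [ 4.4 15.  -0.7] ori [ 3.124 -0.055  1.841]
polar phi now 0.13985788164237145 rho 0.052625514483743314
[[0, [-0.008, -0.008, 0.001], 0], [0, [-0.009, -0.011, 0.001], 0], [0, [-0.01, -0.013, 0.001], 0], [0, [-0.011, -0.015, 0.001], 0], [0, [-0.011, -0.017, 0.001], 0], [0, [-0.012, -0.02, 0.001], 0], [0, [-0.012, -0.022, 0.001], 0], [0, [-0.013, -0.025, 0.001], 0]]
```

Request:
{"method": "carry_out", "body": {
  "targets": [
    [0, [-0.008, -0.008, 0.001], 0],
    [0, [-0.009, -0.011, 0.001], 0],
    [0, [-0.01, -0.013, 0.001], 0],
    [0, [-0.011, -0.014, 0.001], 0]
  ]
}}

```text
t: 12.27
position: [0.5389, 0.0825, 0.1648]
orientation: [3.11, -0.061, 1.844]
force: [5.5, 12.3, -0.2]
finger_gap: 0.0003
```

```bash
python3 gen.py 6.8 7.2 8; python3 look.py f
```

```text
t 12.27 fix [0.0334 0.0445 0.1648] F [ 5.5 12.3 -0.2] ori [ 3.11  -0.061  1.844]
polar phi now 0.35355405009067487 rho 0.05293505951906036
[[0, [-0.006, -0.01, 0.002], 0], [0, [-0.006, -0.012, 0.002], 0], [0, [-0.006, -0.015, 0.002], 0], [0, [-0.007, -0.017, 0.002], 0], [0, [-0.007, -0.02, 0.002], 0], [0, [-0.007, -0.022, 0.002], 0], [0, [-0.007, -0.025, 0.002], 0], [0, [-0.007, -0.027, 0.002], 0]]
t 12.2667 fix [0.0334 0.0445 0.1648] yaw-rel 1.599 [ 3.11  -0.061  1.844] F [ 5.5 12.3 -0.2] gap 0.0003 q [ 0.12  0.61 -0.43  1.91  0.29  0.66 -0.19]
```

View pics/l_f.png

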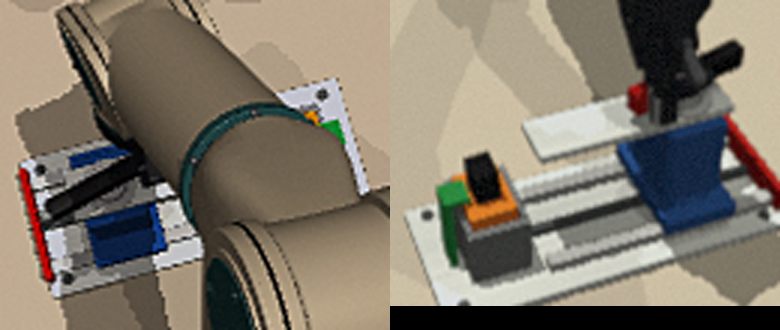

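Request:
{"method": "carry_out", "body": {
  "targets": [
    [0, [-0.006, -0.01, 0.001], 0],
    [0, [-0.006, -0.012, 0.001], 0],
    [0, [-0.006, -0.014, 0.001], 0],
    [0, [-0.007, -0.016, 0.001], 0]
  ]
}}

```text
t: 12.7
position: [0.534, 0.0784, 0.1659]
orientation: [3.087, -0.067, 1.848]
force: [15.7, 16.1, -9.0]
finger_gap: 0.0003
```

```bash
python3 gen.py 7.0 7.4 8
```

```text
t 12.7 fix [0.0277 0.0416 0.1659] F [15.7 16.1 -9. ] ori [ 3.087 -0.067  1.848]
polar phi now 0.4953836964994658 rho 0.05377517270737984
[[0, [-0.004, -0.014, 0.003], 0], [0, [-0.004, -0.016, 0.003], 0], [0, [-0.004, -0.019, 0.003], 0], [0, [-0.004, -0.022, 0.003], 0], [0, [-0.004, -0.024, 0.002], 0], [0, [-0.003, -0.027, 0.002], 0], [0, [-0.002, -0.03, 0.002], 0], [0, [-0.002, -0.032, 0.002], 0]]
```

Request:
{"method": "carry_out", "body": {
  "targets": [
    [0, [-0.003, -0.006, 0.001], 0],
    [0, [-0.003, -0.01, 0.001], 0],
    [0, [-0.004, -0.012, 0.001], 0]
  ]
}}

```text
t: 12.95
position: [0.5341, 0.0779, 0.1675]
orientation: [3.061, -0.072, 1.851]
force: [20.2, 14.9, -11.8]
finger_gap: 0.0
```

```bash
python3 gen.py 7.0 7.4 1
```

```text
t 12.95 fix [0.0277 0.0411 0.1675] F [ 20.2  14.9 -11.8] ori [ 3.061 -0.072  1.851]
polar phi now 0.5009220099337612 rho 0.05426256122041666
[[0, [-0.001, -0.032, 0.003], 0]]
```

Request:
{"method": "carry_out", "body": {
  "targets": [
    [0, [0.002, 0.004, 0], 0],
    [0, [0.002, 0.01, 0], 0],
    [0, [0.002, 0.016, 0], 0],
    [0, [0.002, 0.016, 0], 0]
  ]
}}

```text
t: 13.28
position: [0.5496, 0.0836, 0.1689]
orientation: [3.061, -0.071, 1.851]
force: [-0.0, -0.5, 0.3]
finger_gap: 0.0002
```

```bash
python3 look.py g
```

```text
t 13.2833 fix [0.0441 0.0429 0.1689] yaw-rel 1.606 [ 3.061 -0.071  1.851] F [-0.  -0.5  0.3] gap 0.0002 q [ 0.14  0.6  -0.44  1.91  0.29  0.61 -0.18]
```

View pics/l_g.png

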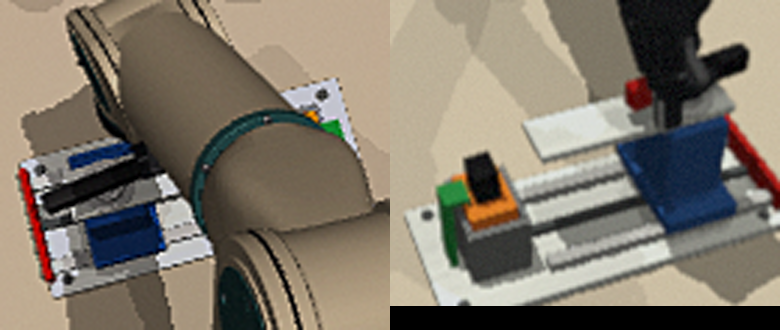

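```bash
cat >to.py <<'E'
import sys
from h import *
from bench import manip
st=manip.sense()
R=Rt(st["orientation"]); c,s=np.cos(Q[2]),np.sin(Q[2]); M=np.array([[c,s,0],[-s,c,0],[0,0,1]])
zf=M@R[:,2]; yf=M@R[:,1]
print("t",round(st["t"],2),"fix",tofix(st["position"]).round(4),"lean(fix xy)",zf.round(3),"jaw",yf.round(3),"Ffix",(M@st["force"]).round(1),"gap",round(st["finger_gap"],4))
for a in sys.argv[1:]:
    P=[float(v) for v in a.split(",")]
    print(a,shift(st,F(*Q,[P])[0]).round(4))
E
python3 to.py .044,.043,.21 -.038,.13,.21 -.038,.13,.165 -.02,.13,.165
```

```text
t 13.38 fix [0.0428 0.043  0.1685] lean(fix xy) [ 0.076  0.074 -0.994] jaw [0.996 0.029 0.078] Ffix [-0.4 -0.2  0.7] gap 0.0001
.044,.043,.21 [ 0.003   0.0045 -0.0412]
-.038,.13,.21 [ 0.0925 -0.0747 -0.041 ]
-.038,.13,.165 [ 0.0893 -0.0783  0.0038]
-.02,.13,.165 [ 0.0887 -0.0603  0.0051]
```

Request:
{"method": "carry_out", "body": {
  "targets": [
    [0, [0.003, 0.004, -0.02], 0],
    [0, [0.003, 0.004, -0.041], 0],
    [0, [0.02, -0.01, -0.041], 0],
    [0, [0.045, -0.03, -0.041], 0],
    [0, [0.07, -0.055, -0.041], 0],
    [0, [0.092, -0.075, -0.041], 0],
    [0, [0.092, -0.075, -0.041], 0],
    [0, [0.091, -0.076, -0.025], 0],
    [0, [0.09, -0.078, -0.008], 0],
    [0, [0.089, -0.078, 0.002], 0],
    [0, [0.089, -0.078, 0.002], 0]
  ]
}}

```text
t: 14.3
position: [0.4475, 0.1465, 0.1649]
orientation: [3.068, -0.071, 1.85]
force: [-0.3, -0.2, 1.0]
finger_gap: -0.0001
```

```bash
python3 look.py h; python3 to.py  -.01,.13,.165 .005,.13,.165
```

```text
t 14.3 fix [-0.0396  0.1287  0.1649] yaw-rel 1.605 [ 3.068 -0.071  1.85 ] F [-0.3 -0.2  1. ] gap -0.0001 q [-0.03  0.51 -0.41  2.14  0.3   0.47 -0.38]
t 14.4 fix [-0.0382  0.1292  0.1666] lean(fix xy) [ 0.075  0.074 -0.994] jaw [0.997 0.029 0.077] Ffix [ 0.7 -0.2 -0.3] gap -0.0004
-.01,.13,.165 [-0.0003  0.028   0.0037]
.005,.13,.165 [-0.0008  0.043   0.0049]
```

View pics/l_h.png

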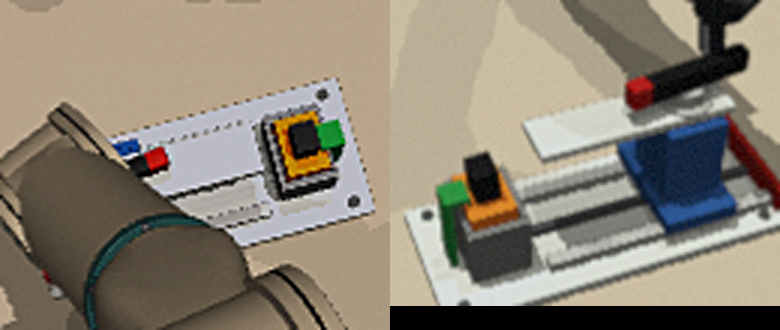

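Request:
{"method": "carry_out", "body": {
  "targets": [
    [0, [0, 0.006, 0.002], 0],
    [0, [0, 0.01, 0.002], 0],
    [0, [0, 0.014, 0.002], 0],
    [0, [0, 0.018, 0.002], 0],
    [0, [0, 0.021, 0.002], 0],
    [0, [0, 0.021, 0.002], 0]
  ]
}}

```text
t: 14.9
position: [0.4595, 0.1497, 0.1644]
orientation: [3.085, -0.067, 1.85]
force: [-19.7, -4.8, 12.6]
finger_gap: 0.0003
```

```bash
python3 to.py
```

```text
t 14.9 fix [-0.0272  0.1288  0.1644] lean(fix xy) [ 0.054  0.069 -0.996] jaw [0.998 0.031 0.056] Ffix [-20.2   0.1  12.6] gap 0.0003
```

Request:
{"method": "carry_out", "body": {
  "targets": [
    [0, [0, 0.007, 0], 0],
    [0, [0, 0.011, 0], 0],
    [0, [0, 0.013, 0], 0],
    [0, [0, 0.013, 0], 0]
  ]
}}

```text
t: 15.23
position: [0.46, 0.1488, 0.163]
orientation: [3.111, -0.062, 1.851]
force: [-24.5, -6.1, 14.3]
finger_gap: 0.0
```

Request:
{"method": "carry_out", "body": {
  "targets": [
    [0, [0, 0.007, 0], 0],
    [0, [0, 0.011, 0], 0],
    [0, [0, 0.013, 0], 0],
    [0, [0, 0.013, 0], 0]
  ]
}}

```text
t: 15.57
position: [0.4601, 0.1481, 0.1615]
orientation: [3.138, -0.058, 1.852]
force: [-25.8, -5.7, 16.0]
finger_gap: 0.0001
```

```bash
python3 to.py
```

```text
t 15.57 fix [-0.0271  0.1271  0.1615] lean(fix xy) [ 0.001  0.058 -0.998] jaw [0.999 0.036 0.003] Ffix [-26.4   0.7  16. ] gap 0.0001
```

```bash
python3 to.py -.042,.128,.165 -.042,.128,.212 .006,-.003,.212 .006,-.003,.165
```

```text
t 15.57 fix [-0.0271  0.1271  0.1615] lean(fix xy) [ 0.001  0.058 -0.998] jaw [0.999 0.036 0.003] Ffix [-26.4   0.7  16. ] gap 0.0001
-.042,.128,.165 [ 0.0016 -0.0149 -0.0034]
-.042,.128,.212 [ 0.0043 -0.0147 -0.0503]
.006,-.003,.212 [-0.1281  0.0286 -0.0579]
.006,-.003,.165 [-0.1308  0.0284 -0.011 ]
```

Request:
{"method": "carry_out", "body": {
  "targets": [
    [0, [0.001, -0.006, -0.002], 0],
    [0, [0.002, -0.015, -0.003], 0],
    [0, [0.002, -0.015, -0.02], 0],
    [0, [0.004, -0.015, -0.05], 0],
    [0, [0.004, -0.015, -0.05], 1],
    [0, [-0.03, -0.005, -0.052], 2],
    [0, [-0.065, 0.008, -0.054], 2],
    [0, [-0.1, 0.02, -0.056], 2],
    [0, [-0.128, 0.029, -0.058], 2],
    [0, [-0.128, 0.029, -0.058], 2],
    [0, [-0.13, 0.028, -0.035], 2],
    [0, [-0.13, 0.028, -0.018], 2],
    [0, [-0.131, 0.028, -0.011], 2],
    [0, [-0.131, 0.028, -0.011], 2]
  ]
}}

```text
t: 16.73
position: [0.523, 0.0295, 0.1639]
orientation: [-3.141, -0.058, 1.817]
force: [-0.8, 0.2, 0.4]
finger_gap: -0.0003
```

```bash
python3 look.py i; python3 to.py  .006,.01,.165
```

```text
t 16.7333 fix [ 0.0052 -0.0031  0.1639] yaw-rel 1.572 [-3.141 -0.058  1.817] F [-0.8  0.2  0.4] gap -0.0003 q [ 0.21  0.6  -0.42  1.93  0.28  0.68 -0.12]
t 16.83 fix [ 0.0063 -0.003   0.1656] lean(fix xy) [ 0.003  0.058 -0.998] jaw [1.    0.001 0.003] Ffix [0.  0.7 0. ] gap 0.0005
.006,.01,.165 [ 0.0129 -0.0003  0.0013]
```

View pics/l_i.png

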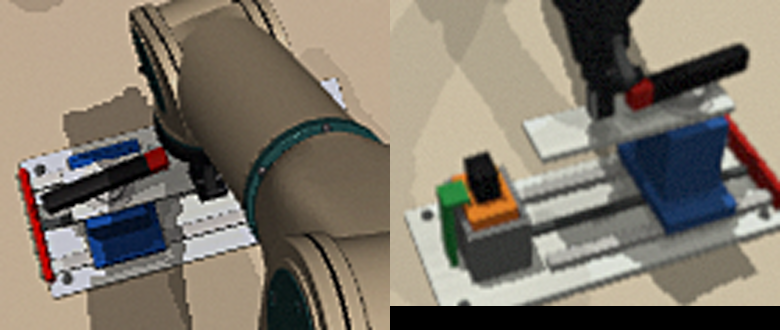

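```bash
python3 - <<'E'
from h import *
p=pickle.load(open("top_i.pkl","rb"))
for uv in [(164,148),(168,166),(166,157),(42,198),(46,213)]:
    print(uv,tofix(back(p,((uv[0]+.5)/3+175.5,(uv[1]+.5)/3+134.5),.176)).round(4))
E
```

```text
(164, 148) [0.0133 0.0241 0.176 ]
(168, 166) [-0.0043  0.0249  0.176 ]
(166, 157) [0.0045 0.0245 0.176 ]
(42, 198) [-0.0021  0.146   0.176 ]
(46, 213) [-0.0169  0.1458  0.176 ]
```

Request:
{"method": "carry_out", "body": {
  "targets": [
    [0, [0.008, 0, 0.001], 0],
    [0, [0.015, 0, 0.001], 0],
    [0, [0.02, 0, 0.002], 0],
    [0, [0.024, 0, 0.002], 0],
    [0, [0.027, 0, 0.002], 0],
    [0, [0.027, 0, 0.002], 0]
  ]
}}

```text
t: 17.33
position: [0.5211, 0.045, 0.1665]
orientation: [3.136, -0.042, 1.811]
force: [7.0, -25.6, 3.3]
finger_gap: 0.0004
```

```bash
python3 to.py
```

```text
t 17.33 fix [0.0071 0.0124 0.1665] lean(fix xy) [ 0.005  0.042 -0.999] jaw [ 1.    -0.005  0.005] Ffix [  0.6 -26.6   3.3] gap 0.0004
```

Request:
{"method": "carry_out", "body": {
  "targets": [
    [0, [0.006, 0, 0], 0],
    [0, [0.01, 0, 0], 0],
    [0, [0.012, 0, 0], 0],
    [0, [0.012, 0, 0], 0]
  ]
}}

```text
t: 17.67
position: [0.5213, 0.0452, 0.1676]
orientation: [3.135, -0.026, 1.804]
force: [8.1, -25.3, -1.4]
finger_gap: 0.0002
```

Request:
{"method": "carry_out", "body": {
  "targets": [
    [0, [0.006, 0, 0], 0],
    [0, [0.01, 0, 0], 0],
    [0, [0.012, 0, 0], 0],
    [0, [0.012, 0, 0], 0]
  ]
}}

```text
t: 18.0
position: [0.5214, 0.0453, 0.1684]
orientation: [3.135, -0.011, 1.798]
force: [7.6, -25.9, -3.5]
finger_gap: 0.0003
```

```bash
python3 to.py
```

```text
t 18.0 fix [0.0074 0.0125 0.1684] lean(fix xy) [ 0.007  0.011 -1.   ] jaw [ 1.    -0.018  0.007] Ffix [  1.1 -27.   -3.5] gap 0.0003
```

```bash
python3 - <<'E'
from h import *
for c,(x0,y0,w,h,f) in {"top":(255,155,50,50,8),"scene":(196,165,60,65,7)}.items():
    p=pickle.load(open(f"{c}_h.pkl","rb"))
    im=cv2.resize(p["image"][y0:y0+h,x0:x0+w][:,:,::-1],None,fx=f,fy=f,interpolation=cv2.INTER_CUBIC)
    def box(hx,hy,z):
        v=[(i*hx,-.11+j*hy,z) for i,j in((-1,-1),(1,-1),(1,1),(-1,1))]
        uv=((proj(p,F(*Q,v))-[x0,y0]+.5)*f-.5).astype(np.int32)
        cv2.polylines(im,[uv],True,(255,0,255),1)
    box(.015,.012,.122);box(.03,.022,.088);box(.0395,.0295,.076)
    cv2.imwrite(f"pics/n_{c}.png",im)
E
```

```text
(no output)
```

View pics/n_top.png

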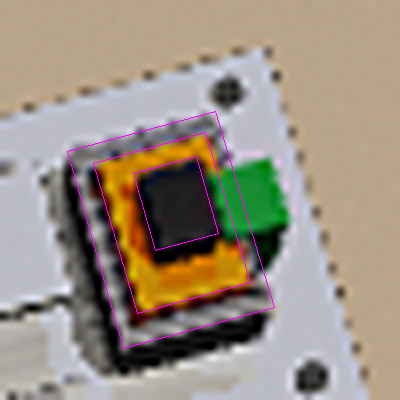

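View pics/n_scene.png

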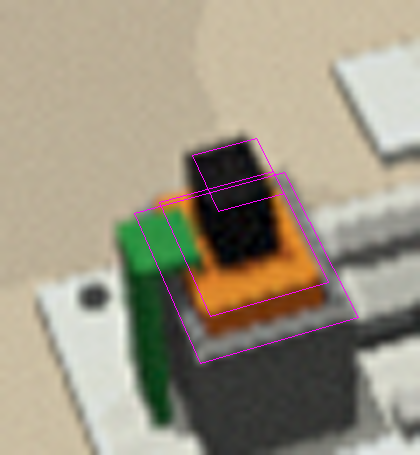

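```bash
python3 to.py .006,-.003,.165 .006,-.003,.2 0,-.11,.2 0,-.11,.15
```

```text
t 18.0 fix [0.0074 0.0125 0.1684] lean(fix xy) [ 0.007  0.011 -1.   ] jaw [ 1.    -0.018  0.007] Ffix [  1.1 -27.   -3.5] gap 0.0003
.006,-.003,.165 [-0.0156 -0.0012  0.0032]
.006,-.003,.2 [-0.0152 -0.0009 -0.0318]
0,-.11,.2 [-0.1223 -0.005  -0.033 ]
0,-.11,.15 [-0.1228 -0.0053  0.017 ]
```

Request:
{"method": "carry_out", "body": {
  "targets": [
    [0, [-0.008, -0.001, 0], 0],
    [0, [-0.016, -0.001, -0.005], 0],
    [0, [-0.016, -0.001, -0.032], 0],
    [0, [-0.05, -0.003, -0.033], -1],
    [0, [-0.085, -0.005, -0.033], -1],
    [0, [-0.115, -0.006, -0.033], -1],
    [0, [-0.123, -0.006, -0.033], -1],
    [0, [-0.123, -0.006, -0.02], -1],
    [0, [-0.123, -0.006, 0], -1],
    [0, [-0.123, -0.006, 0.017], -1],
    [0, [-0.123, -0.006, 0.017], -1],
    [0, [-0.123, -0.006, 0.017], -1]
  ]
}}

```text
t: 19.0
position: [0.543, -0.0742, 0.1501]
orientation: [3.135, -0.012, 1.817]
force: [0.3, -0.2, -0.3]
finger_gap: -0.0002
```

```bash
python3 look.py j; python3 to.py -.001,-.1105,.138 -.001,-.1105,.128
```

```text
t 19.0 fix [-0.0005 -0.1086  0.1501] yaw-rel 1.572 [ 3.135 -0.012  1.817] F [ 0.3 -0.2 -0.3] gap -0.0002 q [ 0.34  0.64 -0.38  1.89  0.33  0.68  0.01]
t 19.1 fix [ 0.0004 -0.1094  0.1512] lean(fix xy) [ 0.009  0.011 -1.   ] jaw [1.    0.    0.009] Ffix [ 0.7  0.2 -0.1] gap 0.0
-.001,-.1105,.138 [-0.0013 -0.0015  0.0132]
-.001,-.1105,.128 [-0.0014 -0.0016  0.0232]
```

View pics/l_j.png

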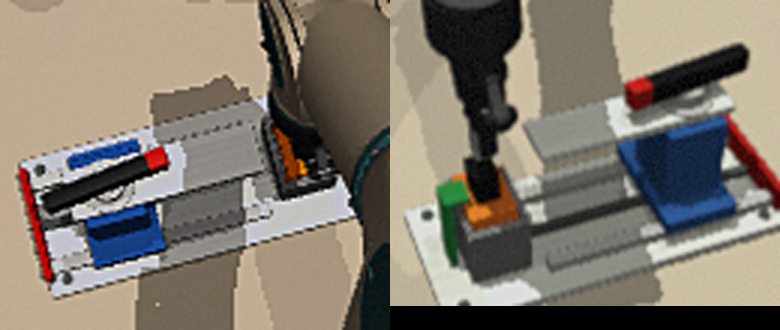

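Request:
{"method": "carry_out", "body": {
  "targets": [
    [0, [-0.001, -0.001, 0.006], 0],
    [0, [-0.001, -0.001, 0.011], 0],
    [0, [-0.001, -0.001, 0.015], 0],
    [0, [-0.001, -0.001, 0.018], 0],
    [0, [-0.001, -0.001, 0.021], 0],
    [0, [-0.001, -0.001, 0.024], 0],
    [0, [-0.001, -0.001, 0.024], 0]
  ]
}}

```text
t: 19.68
position: [0.5442, -0.0742, 0.1283]
orientation: [3.131, -0.011, 1.817]
force: [-2.9, 2.2, 9.0]
finger_gap: 0.0001
```

```bash
python3 to.py
```

```text
t 19.68 fix [ 0.0006 -0.1089  0.1283] lean(fix xy) [ 0.011  0.011 -1.   ] jaw [1.    0.001 0.011] Ffix [-2.2  2.9  9. ] gap 0.0001
```

```bash
python3 look.py k
```

```text
t 19.6833 fix [ 0.0006 -0.1089  0.1283] yaw-rel 1.572 [ 3.131 -0.011  1.817] F [-2.9  2.2  9. ] gap 0.0001 q [ 0.33  0.67 -0.36  1.91  0.36  0.62 -0.  ]
```

View pics/l_k.png

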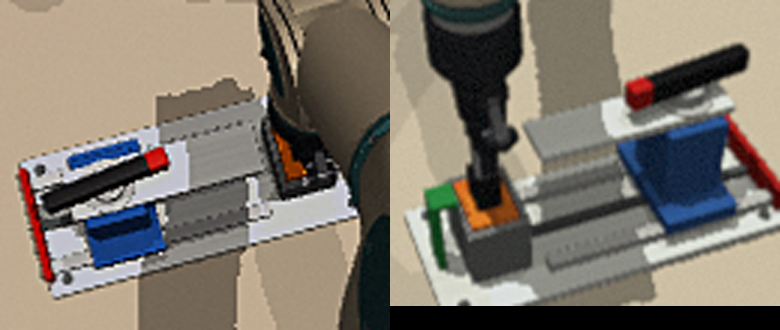

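Request:
{"method": "carry_out", "body": {
  "targets": [
    [0, [0, 0, -0.004], 0],
    [0, [0, 0, -0.008], 0],
    [0, [0, 0, -0.012], 0],
    [0, [0, 0, -0.016], 0],
    [0, [0, 0, -0.02], 0],
    [0, [0, 0, -0.024], 0],
    [0, [0, 0, -0.028], 0],
    [0, [0, 0, -0.032], 0],
    [0, [0, 0, -0.036], 0],
    [0, [0, 0, -0.04], 0],
    [0, [0, 0, -0.05], 0],
    [0, [0, 0, -0.06], 0],
    [0, [0, 0, -0.07], 0],
    [0, [0, 0, -0.07], 0]
  ]
}}

```text
t: 20.95
position: [0.545, -0.0755, 0.2008]
orientation: [3.127, -0.01, 1.817]
force: [0.7, 0.4, -0.7]
finger_gap: -0.0
```

```bash
python3 look.py l; python3 to.py -.001,-.111,.195 -.001,-.111,.134
```

```text
t 20.95 fix [ 0.0011 -0.1103  0.2008] yaw-rel 1.572 [ 3.127 -0.01   1.817] F [ 0.7  0.4 -0.7] gap -0.0 q [ 0.37  0.56 -0.41  1.85  0.29  0.78  0.05]
t 21.05 fix [-1.000e-04 -1.101e-01  1.990e-01] lean(fix xy) [ 0.012  0.01  -1.   ] jaw [1.    0.001 0.012] Ffix [-0.2  0.2 -1.1] gap 0.0003
-.001,-.111,.195 [-0.0009 -0.001   0.004 ]
-.001,-.111,.134 [-0.0016 -0.0017  0.065 ]
```

View pics/l_l.png

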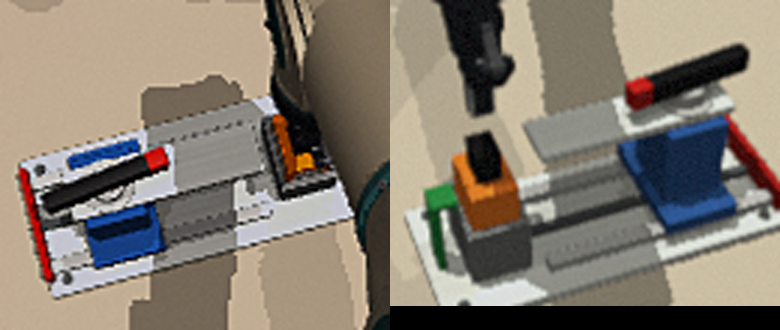

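```bash
python3 - <<'E'
from h import *
for c,(x0,y0,w,h,f) in {"scene":(196,155,60,65,7)}.items():
    p=pickle.load(open(f"{c}_l.pkl","rb"))
    im=cv2.resize(p["image"][y0:y0+h,x0:x0+w][:,:,::-1],None,fx=f,fy=f,interpolation=cv2.INTER_CUBIC)
    def box(hx,hy,z):
        v=[(i*hx,-.11+j*hy,z) for i,j in((-1,-1),(1,-1),(1,1),(-1,1))]
        uv=((proj(p,F(*Q,v))-[x0,y0]+.5)*f-.5).astype(np.int32)
        cv2.polylines(im,[uv],True,(255,0,255),1)
    box(.015,.012,.148);box(.03,.022,.114);box(.0395,.0295,.076)
    cv2.imwrite(f"pics/m_{c}.png",im)
E
```

```text
(no output)
```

View pics/m_scene.png

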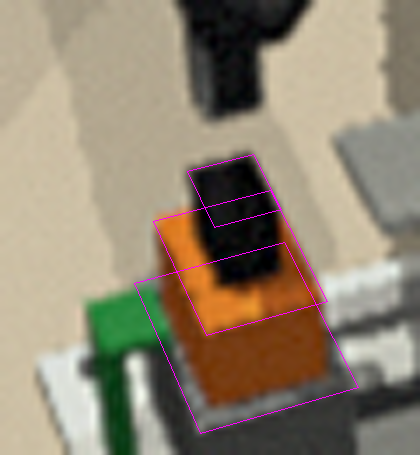

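Request:
{"method": "carry_out", "body": {
  "newtons": 40,
  "targets": [
    [0.06, [-0.001, -0.001, 0], 0],
    [0.06, [-0.001, -0.001, 0], 0],
    [0.06, [-0.001, -0.001, 0], 0],
    [0.06, [-0.001, -0.001, 0], 0],
    [0.06, [-0.001, -0.001, 0], 0],
    [0.06, [-0.001, -0.001, 0], 0]
  ]
}}

```text
t: 21.55
position: [0.543, -0.0767, 0.1988]
orientation: [3.13, -0.011, 1.817]
force: [0.2, 0.8, 0.2]
finger_gap: 0.0603
```

```bash
python3 look.py m; python3 to.py -.001,-.111,.165 -.001,-.111,.134
```

```text
t 21.55 fix [-0.0011 -0.111   0.1988] yaw-rel 1.572 [ 3.13  -0.011  1.817] F [0.2 0.8 0.2] gap 0.0603 q [ 0.37  0.57 -0.41  1.85  0.29  0.78  0.05]
t 21.65 fix [-0.0011 -0.111   0.1989] lean(fix xy) [ 0.011  0.011 -1.   ] jaw [1.    0.001 0.011] Ffix [-0.4 -1.4 -0.2] gap 0.06
-.001,-.111,.165 [-0.0003 -0.0003  0.0339]
-.001,-.111,.134 [-0.0006 -0.0007  0.0649]
```

View pics/l_m.png

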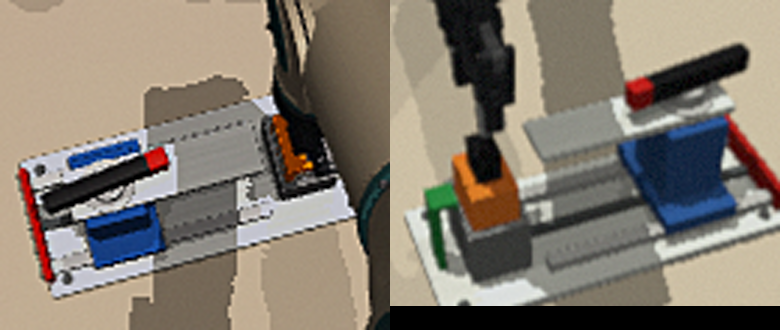

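Request:
{"method": "carry_out", "body": {
  "targets": [
    [0.06, [0, 0, 0.012], 0],
    [0.06, [0, 0, 0.026], 0],
    [0.06, [0, 0, 0.04], 0],
    [0.06, [0, -0.001, 0.052], 0],
    [0.06, [0, -0.001, 0.06], 0],
    [0.06, [0, -0.001, 0.064], 0],
    [0.06, [0, -0.001, 0.064], 0]
  ]
}}

```text
t: 22.23
position: [0.5423, -0.076, 0.1342]
orientation: [3.131, -0.011, 1.817]
force: [-0.8, 0.6, 0.3]
finger_gap: 0.0598
```

```bash
python3 look.py n; python3 to.py
```

```text
t 22.2333 fix [-0.0017 -0.1102  0.1342] yaw-rel 1.572 [ 3.131 -0.011  1.817] F [-0.8  0.6  0.3] gap 0.0598 q [ 0.33  0.66 -0.36  1.91  0.35  0.63  0.  ]
t 22.33 fix [-0.0009 -0.1104  0.1352] lean(fix xy) [ 0.012  0.01  -1.   ] jaw [1.    0.001 0.012] Ffix [-0.8  0.1 -1. ] gap 0.06
```

View pics/l_n.png

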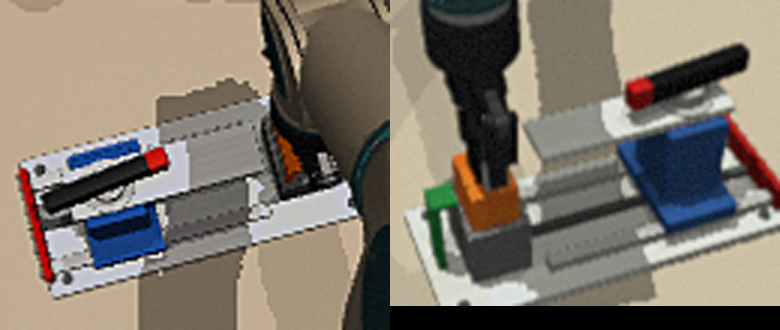

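Straddling the lug without contact; close on it.

Request:
{"method": "carry_out", "body": {
  "newtons": 45,
  "targets": [
    [0.045, [0, 0, 0], 0],
    [0.035, [0, 0, 0], 0],
    [0.025, [0, 0, 0], 0],
    [0.015, [0, 0, 0], 0],
    [0.01, [0, 0, 0], 0],
    [0.01, [0, 0, 0], 0],
    [0.01, [0, 0, 0], 0]
  ]
}}

```text
t: 22.92
position: [0.5434, -0.0761, 0.1355]
orientation: [3.129, -0.01, 1.817]
force: [-0.2, -0.0, 1.6]
finger_gap: 0.0292
```

```bash
python3 to.py
```

```text
t 22.92 fix [-0.0007 -0.1106  0.1355] lean(fix xy) [ 0.013  0.01  -1.   ] jaw [1.    0.001 0.013] Ffix [-0.2  0.   1.6] gap 0.0292
```

```bash
python3 to.py -.0007,-.1106,.1655  -.0007,-.1106,.2355
```

```text
t 22.92 fix [-0.0007 -0.1106  0.1355] lean(fix xy) [ 0.013  0.01  -1.   ] jaw [1.    0.001 0.013] Ffix [-0.2  0.   1.6] gap 0.0292
-.0007,-.1106,.1655 [ 0.0003  0.0004 -0.03  ]
-.0007,-.1106,.2355 [ 0.001   0.0013 -0.1   ]
```

Request:
{"method": "carry_out", "body": {
  "targets": [
    [0.01, [0, 0, -0.004], 0],
    [0.01, [0, 0, -0.009], 0],
    [0.01, [0, 0, -0.014], 0],
    [0.01, [0, 0, -0.02], 0],
    [0.01, [0, 0, -0.026], 0],
    [0.01, [0, 0, -0.032], 0],
    [0.01, [0, 0, -0.04], 0],
    [0.01, [0.001, 0.001, -0.05], 0],
    [0.01, [0.001, 0.001, -0.062], 0],
    [0.01, [0.001, 0.001, -0.075], 0],
    [0.01, [0.001, 0.001, -0.09], 0],
    [0.01, [0.001, 0.001, -0.1], 0],
    [0.01, [0.001, 0.001, -0.1], 0]
  ]
}}

```text
t: 24.0
position: [0.5447, -0.0761, 0.2383]
orientation: [3.124, -0.008, 1.817]
force: [1.0, 0.5, -2.4]
finger_gap: 0.0293
```

```bash
python3 look.py o; python3 to.py; python3 - <<'E'
from h import *
p=pickle.load(open("top_o.pkl","rb"));cv2.imwrite("pics/full_o.png",p["image"][:,:,::-1])
p=pickle.load(open("scene_o.pkl","rb"));cv2.imwrite("pics/sfull_o.png",p["image"][:,:,::-1])
E
```

```text
t 24.0 fix [ 0.0006 -0.1109  0.2383] yaw-rel 1.572 [ 3.124 -0.008  1.817] F [ 1.   0.5 -2.4] gap 0.0293 q [ 0.39  0.52 -0.44  1.81  0.26  0.86  0.08]
t 24.1 fix [-0.0009 -0.1106  0.2358] lean(fix xy) [ 0.013  0.01  -1.   ] jaw [1.    0.001 0.013] Ffix [-0.6 -0.3 -3.4] gap 0.0291
```

View pics/sfull_o.png

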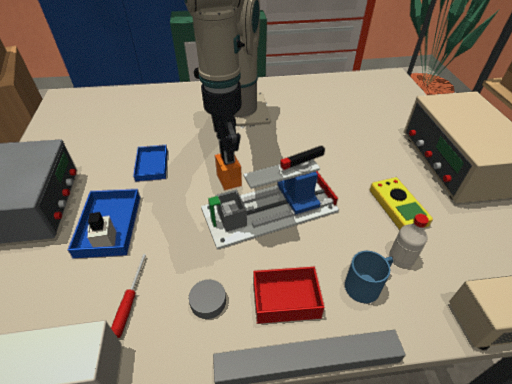

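View pics/l_o.png

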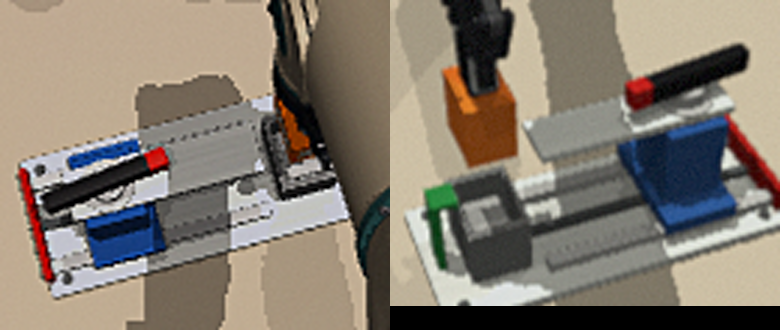

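```bash
python3 - <<'E'
from h import *
from bench import manip
st=manip.sense()
print(shift(st,[.467,-.3925,.2355]),shift(st,[.467,-.3925,.13]))
E
```

```text
[-0.28821874 -0.15074405 -0.00449605] [-0.28924419 -0.15215215  0.10098957]
```

Request:
{"method": "carry_out", "body": {
  "targets": [
    [0.01, [-0.008, -0.004, 0], 0],
    [0.01, [-0.025, -0.013, 0], 1],
    [0.01, [-0.045, -0.023, 0], 2],
    [0.01, [-0.068, -0.035, -0.001], 4],
    [0.01, [-0.092, -0.048, -0.001], 6],
    [0.01, [-0.116, -0.06, -0.002], 8],
    [0.01, [-0.14, -0.073, -0.002], 10],
    [0.01, [-0.164, -0.086, -0.003], 12],
    [0.01, [-0.188, -0.098, -0.003], 14],
    [0.01, [-0.212, -0.111, -0.003], 16],
    [0.01, [-0.236, -0.123, -0.004], 17],
    [0.01, [-0.256, -0.134, -0.004], 18],
    [0.01, [-0.272, -0.143, -0.004], 18],
    [0.01, [-0.283, -0.148, -0.004], 18],
    [0.01, [-0.288, -0.151, -0.004], 18],
    [0.01, [-0.288, -0.151, -0.004], 18],
    [0.01, [-0.288, -0.151, -0.004], 18]
  ]
}}

```text
t: 25.52
position: [0.4669, -0.3912, 0.2346]
orientation: [3.132, -0.015, 1.503]
force: [0.2, 0.7, -2.1]
finger_gap: 0.0294
```

```bash
cat >tr.py <<'E'
import sys
from h import *
from bench import manip
st=manip.sense()
print("t",st["t"],st["position"].round(4),st["orientation"].round(3),st["force"].round(1),st["finger_gap"])
for z in sys.argv[2:]: print(z,shift(st,[.467,-.3925,float(z)]).round(4))
out=[]
for c,(x0,y0,w,h) in (("top",(320,140,110,110)),("scene",(50,130,110,140))):
    p=manip.get_image(c);pickle.dump(p,open(f"{c}_{sys.argv[1]}.pkl","wb"))
    out.append(cv2.resize(p["image"][y0:y0+h,x0:x0+w][:,:,::-1],None,fx=3.5,fy=3.5,interpolation=cv2.INTER_CUBIC))
m=max(o.shape[0] for o in out)
cv2.imwrite(f"pics/tr_{sys.argv[1]}.png",np.hstack([cv2.copyMakeBorder(o,0,m-o.shape[0],0,0,0) for o in out]))
E
python3 tr.py a .13 .11
```

```text
t 25.5167 [ 0.4669 -0.3912  0.2346] [ 3.132 -0.015  1.503] [ 0.2  0.7 -2.1] 0.029354263565028748
.13 [-0.0029 -0.0008  0.1045]
.11 [-0.0032 -0.001   0.1245]
```

View pics/tr_a.png

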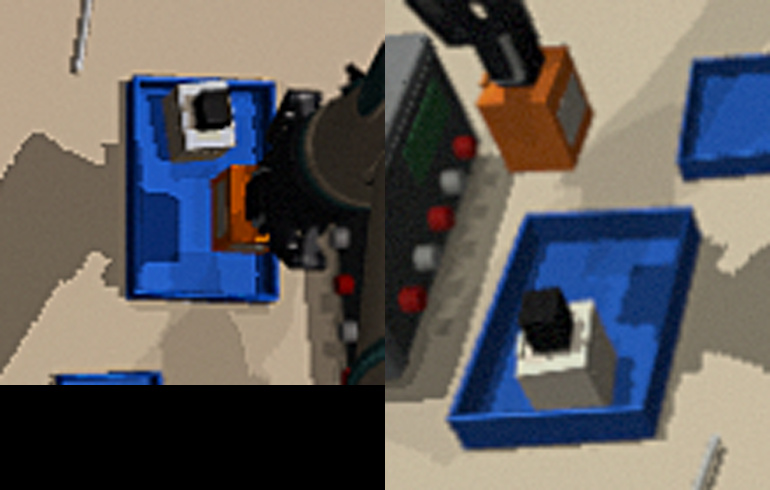

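Request:
{"method": "carry_out", "body": {
  "targets": [
    [0.01, [-0.001, 0, 0.01], 0],
    [0.01, [-0.001, 0, 0.025], 0],
    [0.01, [-0.002, -0.001, 0.042], 0],
    [0.01, [-0.002, -0.001, 0.06], 0],
    [0.01, [-0.003, -0.001, 0.078], 0],
    [0.01, [-0.003, -0.001, 0.094], 0],
    [0.01, [-0.003, -0.001, 0.106], 0],
    [0.01, [-0.003, -0.001, 0.114], 0],
    [0.01, [-0.003, -0.001, 0.118], 0],
    [0.01, [-0.003, -0.001, 0.12], 0],
    [0.01, [-0.003, -0.001, 0.12], 0]
  ]
}}

```text
t: 26.53
position: [0.4679, -0.3917, 0.1151]
orientation: [3.131, -0.015, 1.505]
force: [-0.5, 0.2, -2.4]
finger_gap: 0.0295
```

```bash
python3 tr.py b .088 .08; python3 - <<'E'
from h import *
p=pickle.load(open("top_a.pkl","rb"));print("spare lug",back(p,(380.6,171.4),.101))
E
```

```text
t 26.5333 [ 0.4679 -0.3917  0.1151] [ 3.131 -0.015  1.505] [-0.5  0.2 -2.4] 0.029452748554800626
.088 [-0.0013 -0.0011  0.027 ]
.08 [-0.0014 -0.0012  0.035 ]
spare lug [ 0.56685222 -0.39116142  0.101     ]
```

View pics/tr_b.png

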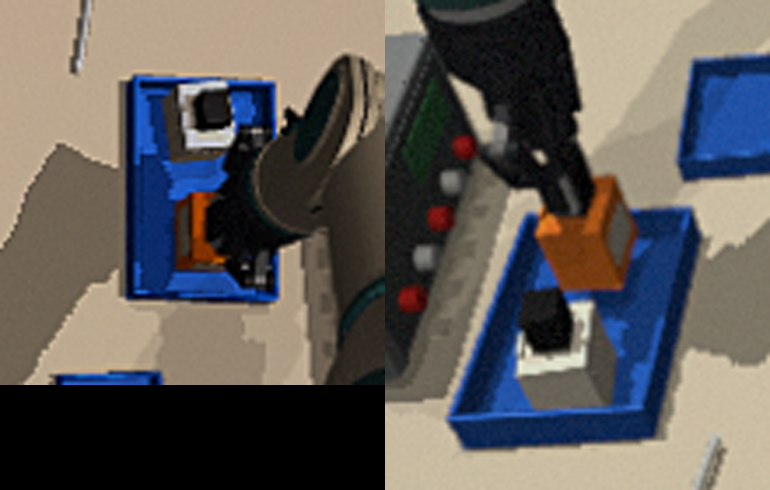

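Request:
{"method": "carry_out", "body": {
  "targets": [
    [0.01, [0, 0, 0.004], 0],
    [0.01, [-0.001, -0.001, 0.008], 0],
    [0.01, [-0.001, -0.001, 0.012], 0],
    [0.01, [-0.001, -0.001, 0.016], 0],
    [0.01, [-0.001, -0.001, 0.019], 0],
    [0.01, [-0.001, -0.001, 0.022], 0],
    [0.01, [-0.001, -0.001, 0.024], 0],
    [0.01, [-0.001, -0.001, 0.026], 0],
    [0.01, [-0.001, -0.001, 0.027], 0],
    [0.01, [-0.001, -0.001, 0.027], 0]
  ]
}}

```text
t: 27.47
position: [0.4674, -0.3926, 0.0893]
orientation: [3.131, -0.014, 1.505]
force: [-1.0, 0.5, 2.2]
finger_gap: 0.0291
```

```bash
python3 tr.py c .083
```

```text
t 27.4667 [ 0.4674 -0.3926  0.0893] [ 3.131 -0.014  1.505] [-1.   0.5  2.2] 0.029146368575633293
.083 [-0.     -0.0005  0.0063]
```

View pics/tr_c.png

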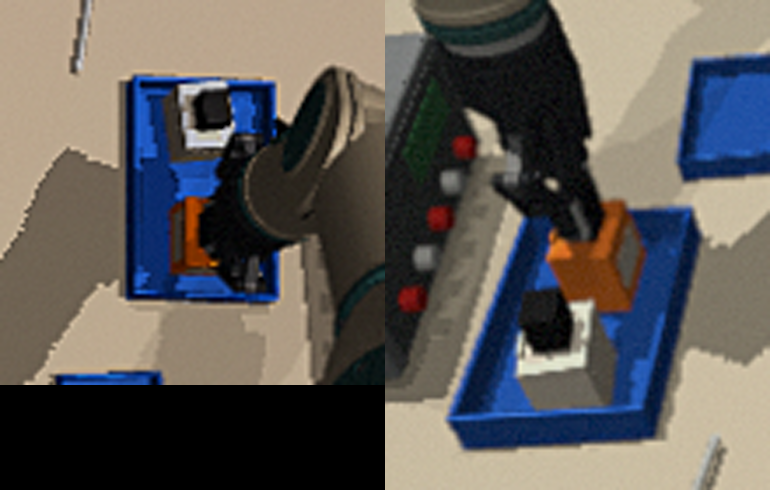

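Request:
{"method": "carry_out", "body": {
  "targets": [
    [0.01, [0, 0, 0.002], 0],
    [0.032, [0, 0, 0.002], 0],
    [0.036, [0, 0, 0.002], 0],
    [0.042, [0, 0, 0.002], 0],
    [0.05, [0, 0, 0.001], 0],
    [0.055, [0, 0, 0], 0],
    [0.055, [0, 0, 0], 0],
    [0.055, [0, 0, 0], 0]
  ]
}}

```text
t: 28.23
position: [0.4675, -0.3926, 0.0892]
orientation: [3.13, -0.014, 1.505]
force: [0.3, -0.6, -0.4]
finger_gap: 0.0549
```

```bash
python3 tr.py d .2
```

```text
t 28.2333 [ 0.4675 -0.3926  0.0892] [ 3.13  -0.014  1.505] [ 0.3 -0.6 -0.4] 0.05487325820963787
.2 [ 0.0016  0.0008 -0.1108]
```

View pics/tr_d.png

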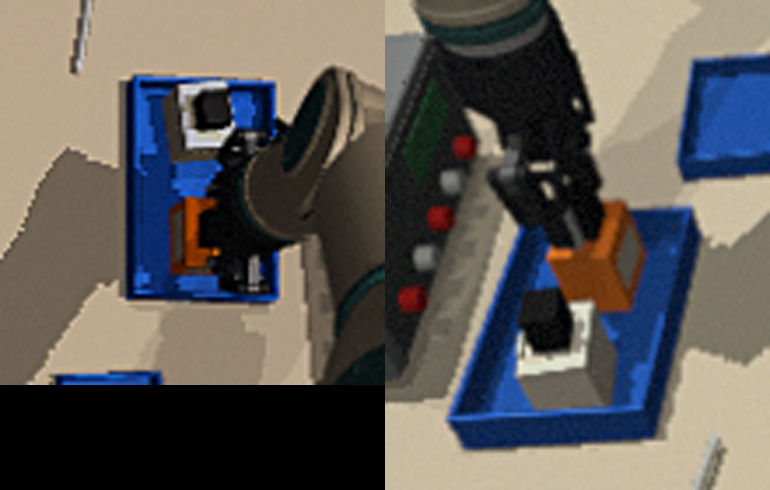

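Released cleanly; raise straight, then draw back to the robot's side to clear the view.

Request:
{"method": "carry_out", "body": {
  "targets": [
    [0.055, [0, 0, -0.005], 0],
    [0.055, [0, 0, -0.015], 0],
    [0.055, [0, 0, -0.03], 0],
    [0.055, [0.001, 0, -0.05], 0],
    [0.055, [0.001, 0.001, -0.075], 0],
    [0.055, [0.001, 0.001, -0.1], 0],
    [0.055, [0.002, 0.001, -0.125], 0],
    [0.055, [0.002, 0.001, -0.15], 0],
    [0.055, [-0.03, 0, -0.16], 0],
    [0.055, [-0.07, 0, -0.16], 0],
    [0.055, [-0.11, 0, -0.16], 0],
    [0.055, [-0.15, 0, -0.16], 0],
    [0.055, [-0.17, 0, -0.16], 0],
    [0.055, [-0.17, 0, -0.16], 0]
  ]
}}

```text
t: 29.5
position: [0.4507, -0.5707, 0.2467]
orientation: [3.131, -0.009, 1.497]
force: [-1.8, -0.6, -0.5]
finger_gap: 0.055
```

```bash
python3 tr.py e; python3 look.py q; python3 - <<'E'
from h import *
p=pickle.load(open("scene_e.pkl","rb"));cv2.imwrite("pics/sfull_e.png",p["image"][:,:,::-1])
E
```

```text
t 29.5 [ 0.4507 -0.5707  0.2467] [ 3.131 -0.009  1.497] [-1.8 -0.6 -0.5] 0.05501327533814536
t 29.6 fix [-0.206  -0.5627  0.247 ] yaw-rel 1.258 [ 3.13  -0.014  1.503] F [ 0.4 -0.1  0.5] gap 0.0548 q [ 1.03  0.76 -0.33  1.26  0.22  1.16  0.63]
```

View pics/tr_e.png

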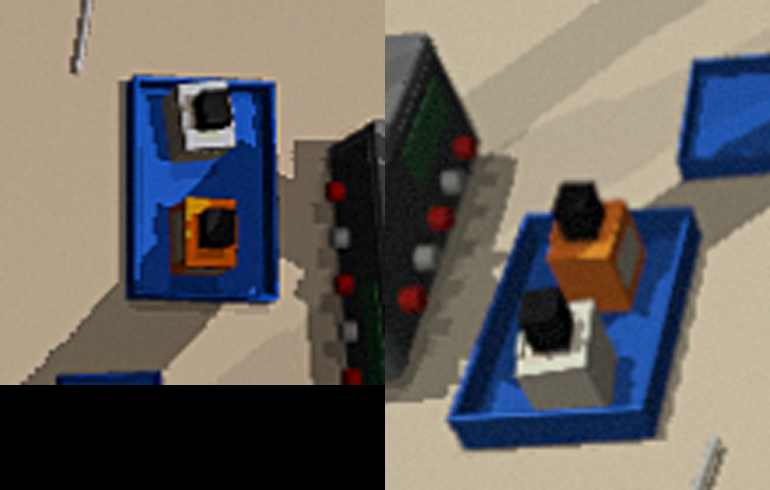

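View pics/sfull_e.png

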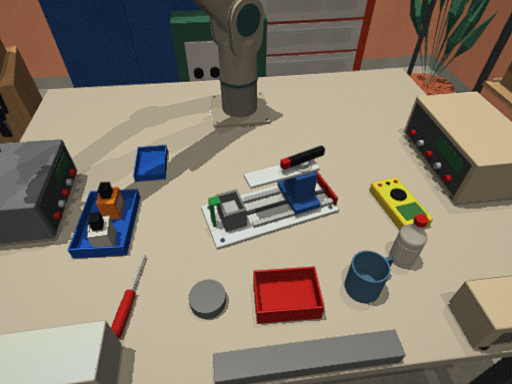

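View pics/l_q.png

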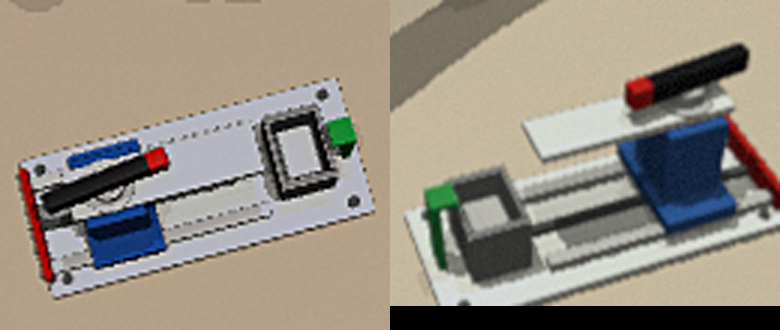

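```bash
python3 - <<'E'
from bench import manip
s=manip.sense();print(s["t"],s["force"],abs(s["joint_vel"]).max())
print(manip.close_job())
E
```

```text
29.7 [-0.13721717  0.29955786 -0.38709309] 0.011358189474431664
the job is handed in; nothing more can be done
None
```

The orange cartridge is out of the fixture and standing in the free (-x) half of the larger blue tray. I handed the job in at 29.7 s; no verdict was reported.

**What I did:**
- **Carriage:** I pushed the knob clockwise with closed fingers, about 6.8 rad, until it stopped moving at about 25 N.
- **Release:** A press of about 8 mm, at about 9 N, let the latch go, and the cartridge sprang up in its nest.
- **Transfer:** I gripped the lug across x, drew the cartridge straight up, lowered it until the force showed floor contact, and let go.

**Last checks:**
- **End stop:** The knob axis measured about 85 mm along the fixture's y at the stop, inside the expected 80–90 mm. The bar looked unchanged in the final pictures.
- **Tray:** The orange cartridge stands upright near tray x = -45 mm. The white cartridge looks unmoved, judged by eye.
- **Bystanders:** The meter, driver, bin, reel, cleaner and mug look where they were.
- **Robot:** The arm is clear, with wrist force near zero.

**What did not go smoothly:**
- **Tilt:** Pushing the knob in many short calls left the tool leaning about 0.1 rad. I removed it by pushing a few times against the stopped knob bar, at up to 31 N, under the 40 N limit. About 0.01 rad remained.
- **Force readings:** I only read the force at the end of each call, so a brief higher peak in between would not have shown.
- **Knob position:** The pictures put the knob axis about 2 mm off in the fixture's x, about the limit of the calibration.

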